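# Lean the bento lid up to dry behind its pop-up stop

## Task

First lay the rice paddle from the flat bento lid into the empty open bento tier, then tip the lid up on its far edge so that it leans back against the stand's rail, its foot just in front of the ledge. After that press the push-push pad and let go so that the stop bar pops up in front of the lid's foot; check it and press again if it is not up. Leave everything else where it is.

Things in the scene. Friction and masses are not known exactly. Their poses are not given: they have to be found in the camera images.
- stand: Fixed grey drying stand with a wire back rest. Origin on the counter below the middle of the ledge's face that looks at the robot; x points away from the robot to the back rest, y left, z up; mm below are in this frame. Deck: a block, top at z = 40, x -122 to 58, y -155 to 100. The lid's foot belongs in the groove: the 18 mm of deck between the ledge and the stop bar.
- ledge_mid (a point): Middle of the top edge of the ledge's face (x = 0, z = 47): a fixed bar, 7 mm above the deck, x 0 to 12, y -75 to 75, that stops the lid's far edge.
- rail_mid (a point): Middle of the back rest's steel rail, radius 5, axis at x = 46, z = 145 (105 above the deck), y -85 to 85, on two posts. A lid standing in the groove and resting on it leans away from the robot, about 70 degrees from the deck (20 beyond upright).
- lid: Loose flat black bento lid, 160 (x) by 120 (y) by 8 mm, 0.12 to 0.24 kg, both 120 mm edges fully rounded (radius 4). Origin at the centre of its underside; x towards the ledge. Starts flat on the deck, far edge 6 to 20 mm short of the ledge. Leaned as asked, its z axis is about 1.92 rad from vertical. Pushed up under its overhang it turns about its far edge once that is against the ledge.
- lid_far (a point): Middle of the lid's far edge (by the ledge), at half its thickness, 80 mm from its centre.
- lid_near (a point): Middle of the lid's near edge (towards the robot), at half its thickness, 80 mm from its centre. It overhangs the deck by 44 to 58 mm (38 with the far edge against the ledge), the counter 40 mm below its underside.
- stop (a joint): Height of the push-push stop: about 0.001 m = shut (starts so, bar flush with the deck), 0.0195 = up. Pressed right down, 7.5 mm below 0 (hard stop), and let go it pops up; less than 3 mm does nothing; a popped one pressed right down and let go is shut again. Its spring is soft: 1 to 2 N. It cannot rise while the lid lies flat on the bar.
- stop_top (a point): Middle of the top of the dark steel stop bar, x -30 to -18, y -80 to 80 in the stand's frame; the flat lid lies over it. Top about 39 mm above the counter when shut, 57.5 when up.
- pad_top (a point): Centre of the top of the stop's press pad, a 40 by 42 mm steel plate on the bar's right-hand end, at x = -24, y = -130 in the stand's frame, beside the lid; 59 mm above the counter (19 above the deck) when shut, 77.5 when up. It moves with the bar.
- paddle: Loose wooden rice paddle, 176 mm long, 70 g, lying flat across the lid. Origin on its underside in the handle near the blade; x points to the blade. Handle from x = -73 to 21, 18 wide (y), 12 high; flat blade, 46 wide and 5 high, from x = 21 to 103. Balance point near x = 10.
- tier: Loose empty open bento tier, black, 210 (x) by 115 (y) by 42 mm outside, walls and floor 4 mm, 0.3 kg. Origin at the centre of its underside. It stands to the left or the right of the stand.
- stack: Bystander: two closed bento tiers with their lid, one block of 214 by 119 by 90 mm, on the other side of the stand. Origin under its centre. Leave alone.
- cup_a: Bystander: orange silicone baking cup, 68 mm across, 30 high, origin under its centre. Leave alone.
- cup_b: Bystander: a second orange baking cup, the same. Leave alone.
- rest: Bystander: white ceramic chopstick rest, 55 by 18 by 13 mm, origin under its centre. Leave alone.
- mug: Bystander: white mug, 76 mm across, 90 high, far on the right, origin under its centre. Leave alone.
- jar: Bystander: glass jar with wooden cap, 56 mm across, 100 high, behind the stand, origin under its centre. Leave alone.
- kettle_switch (a joint): Bystander: small toggle switch on the black kettle base (fixed, 164 mm across) that stands behind the stand on the left: 0 = off (leans to the robot), 0.7 rad = on. Leave alone.
There are look-alikes about, which are no part of the job. Of the things that look like the paddle, the middle-sized one is meant.

How it is judged:
By the outcome, as a careful person would: the job done as asked, in the order asked, and still so for the second after the job is handed in, with the robot touching nothing.
It also fails if it takes over 72 s, if anything falls off the work surface, if the arm or the gripper's body presses on something with over 40 N, if the wrist force passes 120 N, or if a joint passes its speed limit or range.

## Robot

A 6-joint arm with a two-finger parallel gripper is mounted at the origin on the work surface. World frame = base frame: x ahead of the robot, y to its left, z up, the work surface at z = 0. Lengths are in m, angles in rad, forces in N, time in s.
With the tool pointing down it reaches from about 0.3 to 0.85 m from the base axis. Payload 4.2 kg.
Tool frame: the origin (TCP) lies on the centre line of the jaws, within the pads' length; the fingertips stand 11 mm ahead of it and the grasp point (between the pads) lies 8 mm behind it; z points along the fingers, y is the direction in which the jaws open and shut (so a half turn about z gives the same grasp; the last joint's range is limited). The gripper opens to 91 mm and grips with 3 to 60 N. Pads are 32 mm wide; open, the fingers measure 118 mm over their backs; the gripper's body (76 mm by 178 mm) begins 60 mm behind the grasp point.
Start: joints at [-0.02, 0.32, 1.565, -0, 1.257, -0.02], TCP at [0.575, 0, 0.191] pointing down, gripper open.
Joint ranges: [-3.11, 3.11], [-0.84, 2.01], [0.21, 2.61], [-1.34, 4.49], [0.05, 2.63], [-2.56, 2.56]. Speed limits (rad/s): [2.57, 2.57, 3.14, 3.14, 3.14, 3.14].

## Interface

Orientations are given as a 3x3 rotation matrix whose columns are the frame's x, y, z axes.
In Python, from bench import arm, vision, ticket gives the robot as it stands.
- The arm moves only by the tool drive_tool, never from a script. Its arguments are lists of equal length, an entry for each row: "twist": the turn, a rotation vector about the tool's x, y, z normalised to -1 to 1, where 1 is 45 degrees, a list of three; "travel": the shift along the tool's x, y, z normalised to -1 to 1, where 1 is 0.25 m, a list of three; "fingers": the closure, from -1 (fully open) to 1 (shut). A call has 1 to 20 rows; each row shifts and turns the pose as measured when the row begins, along the tool's axes as they then stand; what a row does not reach is not made up. A row lasts 1/12 s, in which the tool goes at most 41.7 mm and 7.16 degrees, less where a joint would pass 70% of its speed; a pose out of reach is approached as far as the arm can. A call with a number of a shift or a turn outside -1 to 1 is refused whole. A call with a gripper value outside its range is refused whole. The fingers move at their own pace and stop on an object; "squeeze" is the grip in N (left out, the last holds). Time passes only in rows, so rows that do not move let the fingers close. It gives the time, the measured TCP pose, the force and the opening at its end, in the units of the state.
- arm.observe(): the state, without advancing time (a new reading comes with each control period).
- vision.capture(name): name is "scene" or "side" or "wrist"; returns a dict with "pixels" (480x640x3 uint8, red, green, blue), "vfov" (degrees; the focal length in pixels is half the picture's height over the tangent of half this angle, whatever the lens; pixels are square), "cx", "cy" (the principal point, pixels), "R" (3x3) and "t" (3): a world point X has camera coordinates R X + t. Camera axes: x right, y down, z forward; pixel columns grow to the right and rows downward; lengths in m; the calibration is good to about 2 mm. A picture is of the moment at which its call begins. There is no depth.
- ticket.finish_job(): hands the job in, once; it reports no verdict.
The state is a dict: "t": time; "q": joint angles; "dq": joint speeds; "joint_torque": joint torques, N m; "eef_pos": TCP position; "orientation": TCP orientation; "contact_force": force on the tool from outside, world axes, zero at the start; "torque": the same for the moment, N m; "finger_gap": finger opening in m.
Only numpy, scipy, OpenCV 4.12 (cv2) and the standard library are available. Lean on these libraries where they do the work, as an engineer would, in place of code of your own. Each camera call takes 0.05 s, during which the arm holds its last target. There are 200 camera calls.

## Working session

There is one attempt and no reset: what is moved stays moved. The work goes in short steps, Python scripts to look and compute and a tool call to move; the robot and the scene stay as the last step left them, time stands still between calls to the robot, and variables do not carry over. Pictures are saved under pics/ and viewed, about 8 in all and at most 12, crops included, and the job is handed in when it is done.

Besides the shell and the picture viewer there is one more tool, called after "Call:" as name(argument=value, ...) on one line, values as JSON. drive_tool: Moves the arm, as the interface text tells. Scaled input: -1 to 1 covers 0.25 m each way for a shift and 45 degrees each way for a turn. Its arguments: {"type":"object","properties":{"twist":{"type":"array","items":{"type":"array","items":{"type":"number","minimum":-1,"maximum":1}}},"travel":{"type":"array","items":{"type":"array","items":{"type":"number","minimum":-1,"maximum":1}}},"fingers":{"type":"array","items":{"type":"number"}},"squeeze":{"type":"number"}},"required":["twist","travel","fingers"]}

```bash
mkdir -p pics; cat > h.py <<'E'
import numpy as np, cv2
from bench import arm, vision, ticket
def cap(n,f=None):
    c=vision.capture(n)
    if f: cv2.imwrite(f,cv2.cvtColor(c['pixels'],cv2.COLOR_RGB2BGR))
    np.save('cam_'+n+'.npy',{k:c[k] for k in c if k!='pixels'},allow_pickle=True)
    return c
def ld(n): return np.load('cam_'+n+'.npy',allow_pickle=True).item()
def ray(c,u,v):
    f=240/np.tan(np.radians(c['vfov'])/2);R=np.array(c['R']);t=np.array(c['t'])
    return -R.T@t, R.T@np.array([(u-c['cx'])/f,(v-c['cy'])/f,1])
def atz(c,u,v,z):
    o,d=ray(c,u,v); return o+d*(z-o[2])/d[2]
def proj(c,X):
    f=240/np.tan(np.radians(c['vfov'])/2);p=np.array(c['R'])@np.array(X)+np.array(c['t'])
    return np.array([f*p[0]/p[2]+c['cx'],f*p[1]/p[2]+c['cy']])
def tri(c1,p1,c2,p2):
    A=[];b=[]
    for c,p in((c1,p1),(c2,p2)):
        o,d=ray(c,*p);d=d/np.linalg.norm(d);M=np.eye(3)-np.outer(d,d);A.append(M);b.append(M@o)
    return np.linalg.lstsq(np.vstack(A),np.hstack(b),rcond=None)[0]
E
python3 - <<'E'
from h import *
for n in('scene','side'):
    c=cap(n,f'pics/{n}0.png'); print(n,{k:np.round(c[k],3).tolist() for k in c if k!='pixels'}, ray(c,320,240)[0])
cap('wrist','pics/wrist0.png')
print(arm.observe())
E
```

```text
scene {'vfov': 44.222, 'cx': 320.252, 'cy': 237.242, 'R': [[0.104, 0.995, 0.006], [0.565, -0.054, -0.824], [-0.819, 0.089, -0.567]], 't': [-0.058, -0.188, 1.974]} [ 1.72864723 -0.1279842   0.96479011]
side {'vfov': 56.186, 'cx': 319.925, 'cy': 238.99, 'R': [[0.858, -0.513, -0.012], [-0.395, -0.645, -0.654], [0.328, 0.566, -0.756]], 't': [-0.454, 0.273, 0.84]} [ 0.22225668 -0.5328374   0.80877408]
{'t': 0.15, 'q': array([-1.99932589e-02,  3.20112321e-01,  1.56540822e+00, -7.97954422e-07,
        1.25739329e+00, -2.00030405e-02]), 'dq': array([-0.00149783, -0.00274346, -0.00277525, -0.00046626, -0.00139507,
        0.00016644]), 'joint_torque': array([-5.72294630e-04, -4.12774551e+01, -2.32154489e+01,  7.26667210e-02,
        4.33494255e-02, -9.00343002e-05]), 'eef_pos': array([5.74581887e-01, 1.27312546e-05, 1.90428578e-01]), 'orientation': array([[-1.00111656e-05,  9.99999128e-01, -1.32093391e-03],
       [ 1.00000000e+00,  1.00450617e-05,  2.56540554e-05],
       [ 2.56673018e-05, -1.32093365e-03, -9.99999127e-01]]), 'contact_force': array([ 0.95884141, -0.07463201, -1.20793731]), 'torque': array([0.04963042, 0.00488701, 0.00201308]), 'finger_gap': 0.09116342241254664}
```

View pics/scene0.png

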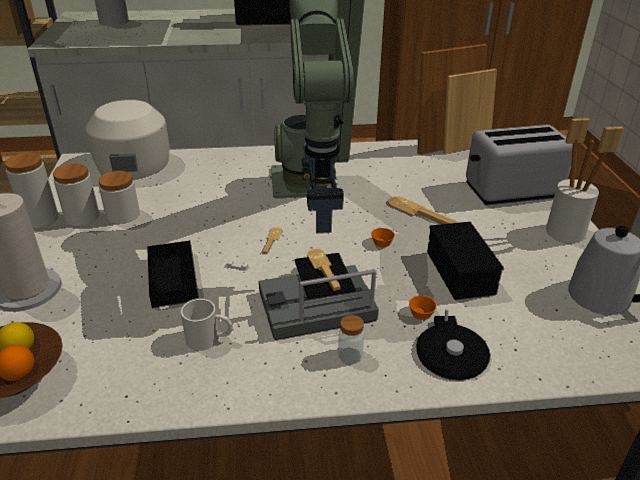

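View pics/side0.png

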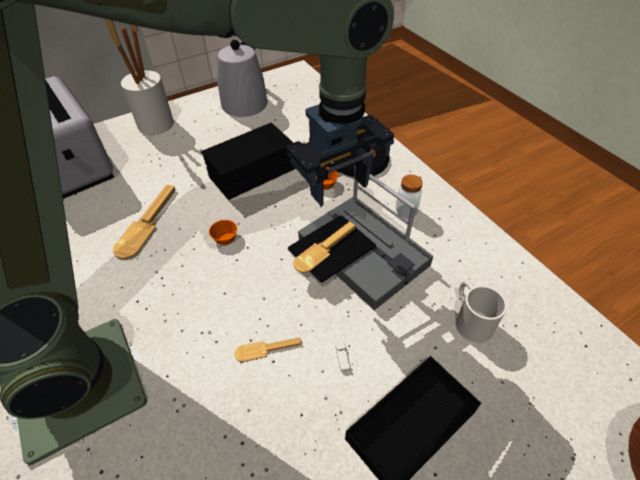

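Three paddle look-alikes: the large one (scene 415,210 / side 145,225), the small one (scene 272,240 / side 268,348), and one lying across the lid (scene 323,268 / side 325,248). The one on the lid is middle-sized and in the stated place, so it is the one meant. The tier is open and empty on the right (side 413,425), and the closed stack is on the left. I'll enlarge the stand next.

```bash
python3 - <<'E'
import cv2
a=cv2.imread('pics/side0.png')[175:310,275:445]
cv2.imwrite('pics/sidecrop.png',cv2.convertScaleAbs(cv2.resize(a,None,fx=4.4,fy=4.4,interpolation=cv2.INTER_CUBIC),alpha=1.5,beta=15))
a=cv2.imread('pics/scene0.png')[225:345,135:385]
cv2.imwrite('pics/scenecrop.png',cv2.convertScaleAbs(cv2.resize(a,None,fx=3.2,fy=3.2,interpolation=cv2.INTER_CUBIC),alpha=1.7,beta=20))
E
```

```text
(no output)
```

View pics/sidecrop.png

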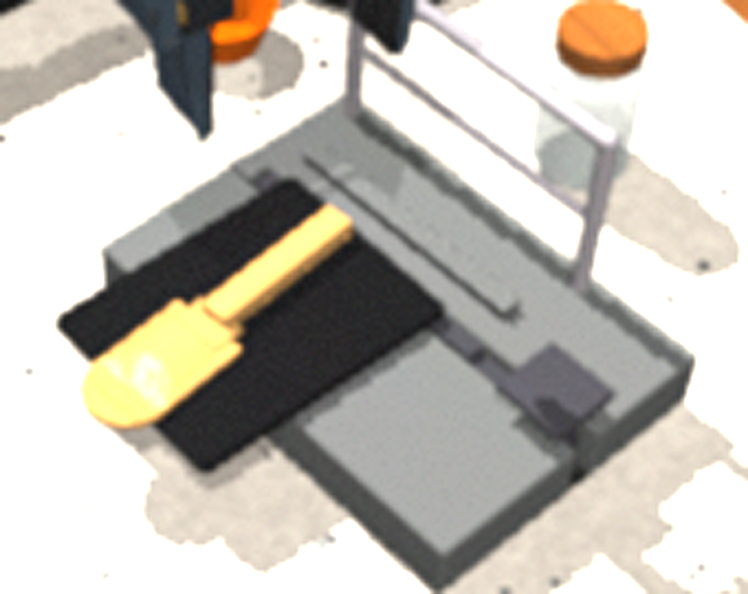

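View pics/scenecrop.png

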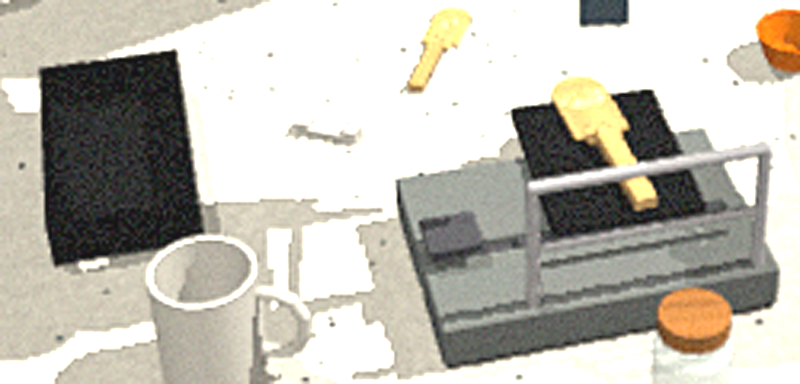

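The crops show the paddle on the black lid with its blade towards the robot, the pad to the right and the ledge and rail behind. Now I'll turn the pixels into positions.

```bash
python3 - <<'E'
from h import *
s=ld('side'); g=ld('scene')
S=lambda u,v,z: atz(s,275+u/4.4,175+v/4.4,z).round(4)
G=lambda u,v,z: atz(g,135+u/3.2,225+v/3.2,z).round(4)
print('lid NL FL FR NR');L=[S(62,322,.048),S(292,180,.048),S(442,312,.048),S(207,470,.048)]
for a in L:print(a)
print('scene lid NL,NR,FR',G(655,90,.048),G(513,108,.048),G(556,238,.048))
print('deck NR FR NL FL');
for p in((440,555),(692,360),(105,252),(345,100)):print(S(*p,.04))
print('scene deck NR FR FL NL?');
for p in((398,180),(443,330),(778,270),(705,130)):print(G(*p,.04))
print('ledge ends near top',S(305,160,.047),S(515,318,.047))
print('pad corners',[S(*p,.059) for p in((550,345),(612,392),(500,380),(565,435))])
print('pad scene',[G(*p,.059) for p in((418,218),(470,212),(482,237),(428,258))])
print('paddle tip',S(100,415,.0505),G(575,80,.0505),'end',S(345,215,.06),G(642,200,.06))
print('neck',S(222,310,.057))
print('rail ends',S(415,10,.145),S(612,145,.145), G(530,190,.145),G(768,150,.145))
print('tier side',[atz(s,*p,.042).round(4) for p in((432,358),(480,404),(347,433))])
print('tier scene top',[G(*p,.042) for p in((40,70),(178,52),(202,230),(55,262))])
print('mug', G(200,265,.09), 'rest',G(325,132,.01))
E
```

```text
lid NL FL FR NR
[0.4807 0.0497 0.048 ]
[0.6318 0.0723 0.048 ]
[ 0.6464 -0.0441  0.048 ]
[ 0.496  -0.0656  0.048 ]
scene lid NL,NR,FR [0.4829 0.0592 0.048 ] [ 0.4966 -0.0589  0.048 ] [ 0.6608 -0.0383  0.048 ]
deck NR FR NL FL
[ 0.5655 -0.1571  0.04  ]
[ 0.7382 -0.1287  0.04  ]
[0.5251 0.0859 0.04  ]
[0.6946 0.1152 0.04  ]
scene deck NR FR FL NL?
[ 0.5709 -0.1537  0.04  ]
[ 0.7426 -0.1255  0.04  ]
[0.7029 0.1214 0.04  ]
[0.5302 0.0939 0.04  ]
ledge ends near top [0.6464 0.082  0.047 ] [ 0.6758 -0.0656  0.047 ]
pad corners [array([ 0.6728, -0.0956,  0.059 ]), array([ 0.6803, -0.134 ,  0.059 ]), array([ 0.6392, -0.1004,  0.059 ]), array([ 0.6456, -0.1425,  0.059 ])]
pad scene [array([ 0.6411, -0.1393,  0.059 ]), array([ 0.6379, -0.1006,  0.059 ]), array([ 0.6673, -0.0933,  0.059 ]), array([ 0.6867, -0.1334,  0.059 ])]
paddle tip [ 0.4679 -0.0129  0.0505] [ 0.4661 -0.0054  0.0505] end [0.6352 0.0275 0.06  ] [0.6375 0.0287 0.06  ]
neck [0.5492 0.0081 0.057 ]
rail ends [0.6961 0.0624 0.145 ] [ 0.7201 -0.0644  0.145 ] [ 0.7219 -0.0611  0.145 ] [0.6936 0.1094 0.145 ]
tier side [array([ 0.5821, -0.3125,  0.042 ]), array([ 0.5968, -0.4201,  0.042 ]), array([ 0.3767, -0.343 ,  0.042 ])]
tier scene top [array([ 0.3975, -0.4493,  0.042 ]), array([ 0.3818, -0.3364,  0.042 ]), array([ 0.6191, -0.3009,  0.042 ]), array([ 0.6453, -0.4056,  0.042 ])]
mug [ 0.7145 -0.2908  0.09  ] rest [ 0.464  -0.2136  0.01  ]
```

Fit to the stated sizes: stand yaw is about 0.163 and its origin about (0.661, 0.014). The lid is at about (0.567, 0.006), the paddle handle direction is 12.3°, and the tier is at about (0.487, -0.382) with yaw 0.147. I'll move above the handle.

Call:
drive_tool(twist=[[0, 0, 0], [0, 0, 0], [0, 0, 0.157], [0, 0, 0.157], [0, 0, 0.157], [0, 0, 0.157], [0, 0, 0.157], [0, 0, 0.157], [0, 0, 0.157], [0, 0, 0.157], [0, 0, 0.157], [0, 0, 0.157], [0, 0, 0.157], [0, 0, 0]], travel=[[0.025, -0.02, 0.12], [0.025, -0.02, 0.12], [0, 0, 0], [0, 0, 0], [0, 0, 0], [0, 0, 0], [0, 0, 0], [0, 0, 0], [0, 0, 0], [0, 0, 0], [0, 0, 0], [0, 0, 0], [0, 0, 0], [0, 0, 0]], fingers=[-1, -1, -1, -1, -1, -1, -1, -1, -1, -1, -1, -1, -1, -1], squeeze=15)

```text
t: 1.32
eef_pos: [0.5604, 0.0131, 0.1227]
orientation: [[0.982, 0.187, -0.011], [0.187, -0.982, -0.0], [-0.011, -0.002, -1.0]]
contact_force: [0.7, 0.6, -0.2]
finger_gap: 0.0914
```

```bash
cat >> h.py <<'E'
def st():
    o=arm.observe();R=np.array(o['orientation'])
    print('t',round(o['t'],2),'p',np.round(o['eef_pos'],4),'F',np.round(o['contact_force'],1),'gap',round(o['finger_gap'],4),'q',np.round(o['q'],2))
    print('yang',round(np.degrees(np.arctan2(R[1,1],R[0,1])),2),'z',R[:,2].round(3)); return o,R
def to(X):
    o,R=st(); d=R.T@(np.array(X)-o['eef_pos']); print('travel units',(d/.25).round(3))
E
python3 - <<'E'
from h import *
c=cap('wrist','pics/wrist1.png'); st()
for n,X in (('lidFL',(.6318,.0723,.048)),('hand',(.565,.0124,.06)),('end',(.636,.028,.06)),('tip',(.467,-.009,.05))): print(n,proj(c,X).round(0))
E
```

```text
t 1.37 p [0.5603 0.0131 0.1227] F [0.6 0.1 0.2] gap 0.0916 q [ 0.    0.35  1.69 -0.    1.1   1.38]
yang -78.98 z [-0.011 -0.    -1.   ]
lidFL [253. 134.]
hand [320. 245.]
end [317. 140.]
tip [323. 361.]
```

View pics/wrist1.png

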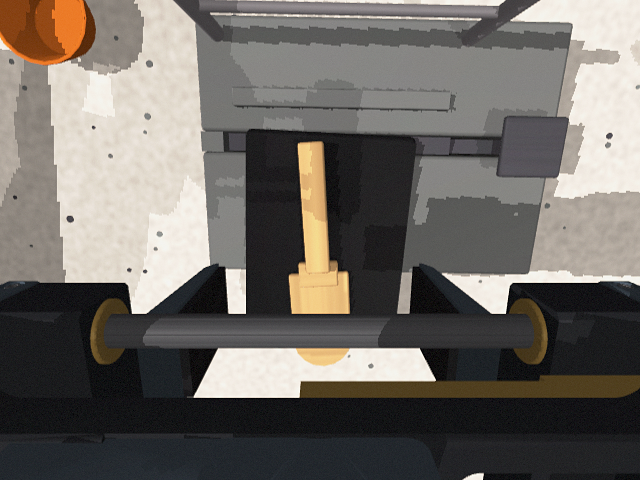

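The wrist picture shows the handle from (310,142) to (318,270), the lid's far corners at (247,130) and (415,139), the pad around (533,147) and the ledge from (232,107) to (452,110). I'll refine from these.

```bash
python3 - <<'E'
from h import *
c=ld('wrist');A=lambda u,v,z:atz(c,u,v,z).round(4)
print('hend',A(310.5,142,.06),'hbase',A(318,266,.06),'tip',A(322,364,.053))
print('lid far',A(247,130,.046),A(415,139,.046))
p=[A(*q,.059) for q in((503,117),(568,118),(565,177),(498,176))];print('pad',p,np.mean(p,0))
print('ledge near',A(232,107,.047),A(452,110,.047))
print('deck FR, FL,NR',A(572,23,.04),A(530,272,.04))
to((.565,.0124,.09))
E
```

```text
hend [0.6341 0.0318 0.06  ] hbase [0.5494 0.0107 0.06  ] tip [ 0.4659 -0.0084  0.053 ]
lid far [0.6339 0.0773 0.046 ] [ 0.6499 -0.0397  0.046 ]
pad [array([ 0.6734, -0.0899,  0.059 ]), array([ 0.6807, -0.1322,  0.059 ]), array([ 0.6439, -0.144 ,  0.059 ]), array([ 0.636 , -0.0986,  0.059 ])] [ 0.6585   -0.116175  0.059   ]
ledge near [0.6469 0.0893 0.047 ] [ 0.6731 -0.0595  0.047 ]
deck FR, FL,NR [ 0.7417 -0.1249  0.04  ] [ 0.5694 -0.1559  0.04  ]
t 1.37 p [0.5603 0.0131 0.1227] F [0.6 0.1 0.2] gap 0.0916 q [ 0.    0.35  1.69 -0.    1.1   1.38]
yang -78.98 z [-0.011 -0.    -1.   ]
travel units [0.019 0.007 0.13 ]
```

Call:
drive_tool(twist=[[0, 0.014, -0.049], [0, 0, 0], [0, 0, 0], [0, 0, 0]], travel=[[0.012, -0.003, 0], [0, 0, 0.08], [0, 0, 0.08], [0, 0, 0]], fingers=[-0.4, -0.4, -0.4, -0.4])

```text
t: 1.7
eef_pos: [0.5642, 0.0145, 0.0824]
orientation: [[0.97, 0.244, 0.003], [0.244, -0.97, 0.002], [0.003, -0.001, -1.0]]
contact_force: [-0.8, -0.2, -0.3]
finger_gap: 0.0673
```

```bash
python3 - <<'E'
from h import *
to((.563,.0143,.061))
E
```

```text
t 1.7 p [0.5642 0.0145 0.0824] F [-0.8 -0.2 -0.3] gap 0.0673 q [0.   0.39 1.75 0.   1.   1.33]
yang -75.89 z [ 0.003  0.002 -1.   ]
travel units [-0.005 -0.     0.086]
```

Good. Down, close, and lift slightly.

Call:
drive_tool(twist=[[0, 0, 0], [0, 0, 0], [0, 0, 0], [0, 0, 0], [0, 0, 0], [0, 0, 0], [0, 0, 0], [0, 0, 0], [0, 0, 0], [0, 0, 0], [0, 0, 0]], travel=[[-0.005, 0, 0.043], [0, 0, 0.043], [0, 0, 0], [0, 0, 0], [0, 0, 0], [0, 0, 0], [0, 0, 0], [0, 0, 0], [0, 0, 0], [0, 0, 0], [0, 0, 0]], fingers=[-0.4, -0.4, -0.4, 1, 1, 1, 1, 1, 1, 1, 1])

```text
t: 2.62
eef_pos: [0.566, 0.0143, 0.0646]
orientation: [[0.968, 0.252, 0.009], [0.252, -0.968, 0.002], [0.009, 0.0, -1.0]]
contact_force: [-0.3, 0.6, -0.0]
finger_gap: 0.0134
```

Call:
drive_tool(twist=[[0, 0, 0], [0, 0, 0], [0, 0, 0], [0, 0, 0], [0, 0, 0], [0, 0, 0]], travel=[[0, 0, -0.04], [0, 0, -0.08], [0, 0, -0.12], [0, 0, -0.12], [0, 0, -0.04], [0, 0, 0]], fingers=[1, 1, 1, 1, 1, 1])

```text
t: 3.12
eef_pos: [0.564, 0.0141, 0.1707]
orientation: [[0.968, 0.253, 0.006], [0.253, -0.968, 0.002], [0.006, -0.001, -1.0]]
contact_force: [-0.0, 0.1, 0.7]
finger_gap: 0.0002
```

```bash
python3 - <<'E'
from h import *
st()
E
```

```text
t 3.12 p [0.564  0.0141 0.1707] F [-0.   0.1  0.7] gap 0.0002 q [0.   0.31 1.63 0.   1.2  1.32]
yang -75.37 z [ 0.006  0.002 -1.   ]
```

The grasp missed: the fingers closed fully, because they stopped at z = 0.0646, too high. I'll look again.

```bash
python3 - <<'E'
from h import *
cap('wrist','pics/wrist2.png'); cap('side','pics/side2.png')
a=cv2.imread('pics/wrist2.png')[120:420,180:480]; b=cv2.imread('pics/side2.png')[175:310,275:445]
o=np.hstack([cv2.resize(a,(460,460)),cv2.resize(b,(340,460*1)) ])
cv2.imwrite('pics/w2.png',np.hstack([cv2.resize(cv2.imread('pics/wrist2.png'),(460,345)),cv2.resize(b,(340,270))[:270] if 0 else cv2.copyMakeBorder(cv2.resize(b,(340,270)),0,75,0,0,0)]))
E
```

```text
(no output)
```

View pics/w2.png

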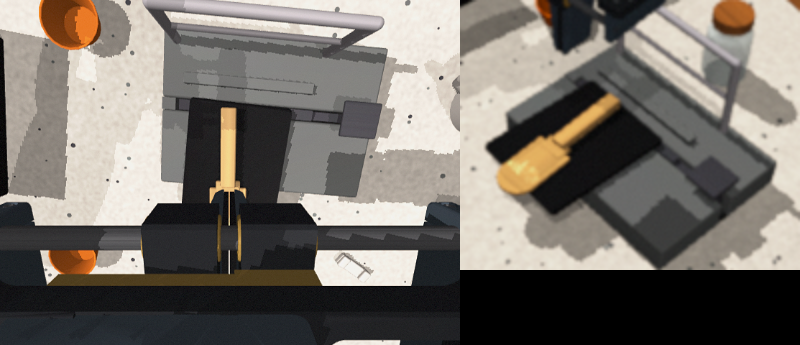

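The paddle still lies where it was, so the fingers only slid over its top. I'll open, go lower and repeat.

Call:
drive_tool(twist=[[0, 0, 0], [0, 0, 0], [0, 0, 0], [0, 0, 0], [0, 0, 0], [0, 0, 0], [0, 0, 0], [0, 0, 0], [0, 0, 0], [0, 0, 0]], travel=[[0, 0, 0], [0, 0, 0], [0, 0, 0], [0, 0, 0.12], [0, 0, 0.12], [0, 0, 0.12], [0, 0, 0.02], [0, 0, 0.02], [0, 0, 0], [0, 0, 0]], fingers=[-0.3, -0.3, -0.3, -0.3, -0.3, -0.3, -0.3, -0.3, -0.3, -0.3], squeeze=20)

```text
t: 4.05
eef_pos: [0.5597, 0.0143, 0.06]
orientation: [[0.968, 0.253, -0.008], [0.253, -0.968, 0.002], [-0.007, -0.004, -1.0]]
contact_force: [-0.1, -0.6, -1.0]
finger_gap: 0.0593
```

```bash
python3 - <<'E'
from h import *
to((.563,.014,.0585))
E
```

```text
t 4.05 p [0.5597 0.0143 0.06  ] F [-0.1 -0.6 -1. ] gap 0.0593 q [0.   0.41 1.78 0.   0.96 1.32]
yang -75.37 z [-0.008  0.002 -1.   ]
travel units [0.013 0.005 0.006]
```

Call:
drive_tool(twist=[[0, 0.01, 0], [0, 0, 0], [0, 0, 0]], travel=[[0.012, 0, 0.007], [0, 0, 0], [0, 0, 0]], fingers=[-0.3, -0.3, -0.3])

```text
t: 4.3
eef_pos: [0.5655, 0.0152, 0.0615]
orientation: [[0.968, 0.253, 0.007], [0.253, -0.968, 0.004], [0.008, -0.002, -1.0]]
contact_force: [-0.9, 0.6, -0.7]
finger_gap: 0.059
```

Call:
drive_tool(twist=[[0, 0, 0], [0, 0, 0], [0, 0, 0], [0, 0, 0], [0, 0, 0], [0, 0, 0], [0, 0, 0], [0, 0, 0], [0, 0, 0], [0, 0, 0], [0, 0, 0], [0, 0, 0]], travel=[[0, 0, 0], [0, 0, 0], [0, 0, 0], [0, 0, 0], [0, 0, 0], [0, 0, 0], [0, 0, 0], [0, 0, 0], [0, 0, 0], [0, 0, 0], [0, 0, 0], [0, 0, 0]], fingers=[1, 1, 1, 1, 1, 1, 1, 1, 1, 1, 1, 1])

```text
t: 5.3
eef_pos: [0.567, 0.0152, 0.0641]
orientation: [[0.967, 0.253, 0.012], [0.253, -0.968, 0.004], [0.013, -0.001, -1.0]]
contact_force: [0.7, -0.5, 0.5]
finger_gap: 0.0004
```

The fingers closed fully again, and the pose creeps upward in rows without movement (about 0.25 mm per row). One look at the fingertips will show the real cause.

```bash
python3 - <<'E'
from h import *
c=cap('side','pics/side3.png');o,R=st()
a=cv2.imread('pics/side3.png')[190:280,275:395]
cv2.imwrite('pics/s3.png',cv2.convertScaleAbs(cv2.resize(a,None,fx=6.5,fy=6.5,interpolation=cv2.INTER_CUBIC),alpha=1.6,beta=20))
p=np.array(o['eef_pos'])
for d in(-.019,-.008,0,.011): print(d,((proj(c,p+R[:,2]*d)-[275,190])*6.5).round(0))
E
```

```text
t 5.35 p [0.567  0.0152 0.0641] F [ 0.2 -0.7  0.2] gap 0.0006 q [0.   0.41 1.77 0.01 0.95 1.32]
yang -75.37 z [ 0.012  0.005 -1.   ]
-0.019 [362. 275.]
-0.008 [362. 297.]
0 [362. 312.]
0.011 [362. 333.]
```

View pics/s3.png

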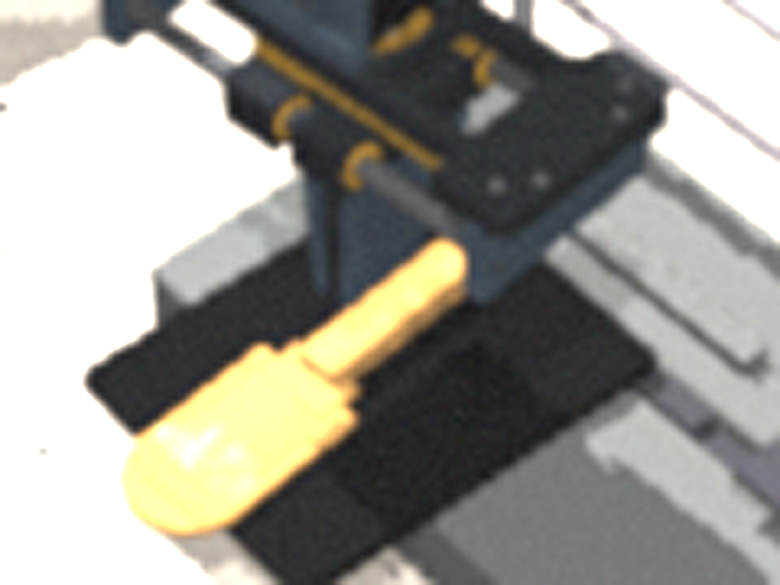

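The side crop shows the closed fingers close behind the handle, and the paddle looks slightly shifted. I'll measure it again from the wrist after lifting clear and opening.

Call:
drive_tool(twist=[[0, 0, 0], [0, 0, 0], [0, 0, 0], [0, 0, 0], [0, 0, 0], [0, 0, 0], [0, 0, 0]], travel=[[0, 0, -0.08], [0, 0, -0.12], [0, 0, 0], [0, 0, 0], [0, 0, 0], [0, 0, 0], [0, 0, 0]], fingers=[0, -0.3, -0.3, -0.3, -0.3, -0.3, -0.3])

```text
t: 5.93
eef_pos: [0.5647, 0.015, 0.1134]
orientation: [[0.968, 0.253, 0.007], [0.253, -0.968, 0.004], [0.008, -0.003, -1.0]]
contact_force: [-0.7, 0.4, 0.1]
finger_gap: 0.0442
```

```bash
python3 - <<'E'
from h import *
c=cap('wrist','pics/wrist4.png');o,R=st()
cv2.imwrite('pics/w4.png',cv2.resize(cv2.imread('pics/wrist4.png')[100:400,180:580],None,fx=2,fy=2,interpolation=cv2.INTER_CUBIC))
p=np.array(o['eef_pos'])
for d in (0,.011,.05): print((proj(c,p+R[:,2]*d)-[180,100])*2)
E
```

```text
t 5.98 p [0.5645 0.015  0.1132] F [-0.1 -0.7 -0.4] gap 0.0483 q [0.   0.36 1.71 0.01 1.06 1.32]
yang -75.37 z [ 0.007  0.004 -1.   ]
[273.86147001 364.11441445]
[274.01941124 351.23393421]
[274.4721279  314.31382327]
```

View pics/w4.png

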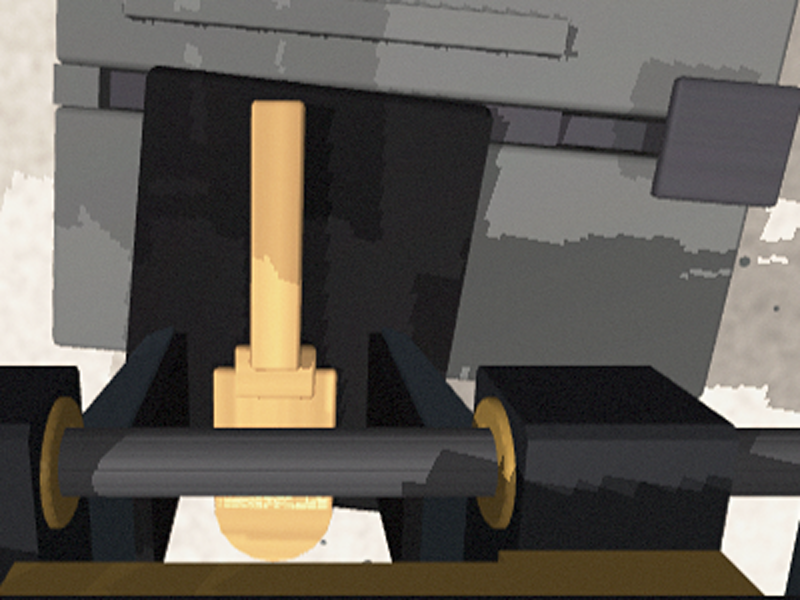

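The handle now runs straight up the picture from (278,101) to (275,367), centred and parallel to the jaws, with the blade tip at (273,558).

```bash
python3 - <<'E'
from h import *
c=ld('wrist');A=lambda u,v,z:atz(c,180+u/2,100+v/2,z).round(4)
a=A(278,101,.06);b=A(275,367,.06);t=A(273,558,.053);print(a,b,t,np.linalg.norm(a-b),np.linalg.norm(a-t))
for z in(.045,.052,.06): print(z,np.linalg.norm(A(250,200,z)-A(304,200,z)),np.linalg.norm(A(278,101,z)-A(273,558,z-.007)))
print('lid far',A(150,68,.046),A(492,110,.046))
E
```

```text
[0.6341 0.032  0.06  ] [0.5452 0.0099 0.06  ] [ 0.4659 -0.0098  0.053 ] 0.09160578584347168 0.17345742993599325
0.045 0.019234604232996323 0.1836844304779259
0.052 0.018822327167489123 0.17891020093890678
0.06 0.01819120666695861 0.17345742993599325
lid far [0.6338 0.077  0.046 ] [ 0.6499 -0.0401  0.046 ]
```

The paddle has not moved at all, so both tries passed above it. This time I'll descend until the tips feel the lid.

Call:
drive_tool(twist=[[0, 0, 0], [0, 0, 0], [0, 0, 0], [0, 0, 0], [0, 0, 0], [0, 0, 0]], travel=[[0, 0, 0.08], [0, 0, 0.08], [0, 0, 0.03], [0, 0, 0.01], [0, 0, 0.01], [0, 0, 0.004]], fingers=[-0.4, -0.4, -0.4, -0.4, -0.4, -0.4])

```text
t: 6.48
eef_pos: [0.5645, 0.0152, 0.0564]
orientation: [[0.968, 0.253, 0.004], [0.253, -0.968, 0.004], [0.005, -0.003, -1.0]]
contact_force: [-0.3, 0.1, 0.6]
finger_gap: 0.0639
```

Call:
drive_tool(twist=[[0, 0, 0], [0, 0, 0], [0, 0, 0]], travel=[[0, 0, 0.008], [0, 0, 0.006], [0, 0, 0.004]], fingers=[-0.4, -0.4, -0.4])

```text
t: 6.73
eef_pos: [0.5657, 0.0152, 0.0531]
orientation: [[0.968, 0.253, 0.007], [0.253, -0.968, 0.004], [0.008, -0.002, -1.0]]
contact_force: [0.0, 0.1, 0.5]
finger_gap: 0.0639
```

There is no contact even at 0.053, so the z reading or the tip offset is biased. I'll go further down, feeling for contact.

Call:
drive_tool(twist=[[0, 0, 0], [0, 0, 0], [0, 0, 0]], travel=[[0, 0, 0.008], [0, 0, 0.008], [0, 0, 0.006]], fingers=[-0.4, -0.4, -0.4])

```text
t: 6.98
eef_pos: [0.5667, 0.0153, 0.0483]
orientation: [[0.968, 0.253, 0.01], [0.253, -0.968, 0.005], [0.011, -0.002, -1.0]]
contact_force: [-0.0, -0.6, -0.2]
finger_gap: 0.0641
```

Call:
drive_tool(twist=[[0, 0, 0], [0, 0, 0]], travel=[[0, 0, 0.004], [0, 0, 0.004]], fingers=[-0.4, -0.4])

```text
t: 7.15
eef_pos: [0.5668, 0.0153, 0.0463]
orientation: [[0.968, 0.253, 0.01], [0.253, -0.968, 0.004], [0.011, -0.002, -1.0]]
contact_force: [0.0, 0.9, -0.2]
finger_gap: 0.0638
```

Call:
drive_tool(twist=[[0, 0, 0], [0, 0, 0], [0, 0, 0]], travel=[[0, 0, 0.006], [0, 0, 0.006], [0, 0, 0.004]], fingers=[-0.4, -0.4, -0.4])

```text
t: 7.4
eef_pos: [0.5669, 0.0153, 0.0419]
orientation: [[0.968, 0.253, 0.01], [0.253, -0.968, 0.004], [0.011, -0.002, -1.0]]
contact_force: [-0.3, 0.5, 0.4]
finger_gap: 0.0643
```

```bash
python3 - <<'E'
from h import *
c=cap('side','pics/side5.png');o,R=st()
a=cv2.imread('pics/side5.png')[180:285,270:390]
cv2.imwrite('pics/s5.png',cv2.convertScaleAbs(cv2.resize(a,None,fx=5.5,fy=5.5,interpolation=cv2.INTER_CUBIC),alpha=1.8,beta=30))
p=np.array(o['eef_pos'])
for s in(-1,1):
  for d in(-.008,0,.011): print(s,d,((proj(c,p+R[:,2]*d+R[:,1]*s*.032)-[270,180])*5.5).round(0))
E
```

```text
t 7.45 p [0.5667 0.0153 0.0417] F [-0.3 -0.6 -0.3] gap 0.0638 q [0.   0.44 1.8  0.01 0.9  1.32]
yang -75.37 z [ 0.01   0.004 -1.   ]
-1 -0.008 [276. 301.]
-1 0 [277. 314.]
-1 0.011 [277. 331.]
1 -0.008 [391. 385.]
1 0 [391. 398.]
1 0.011 [390. 415.]
```

View pics/s5.png

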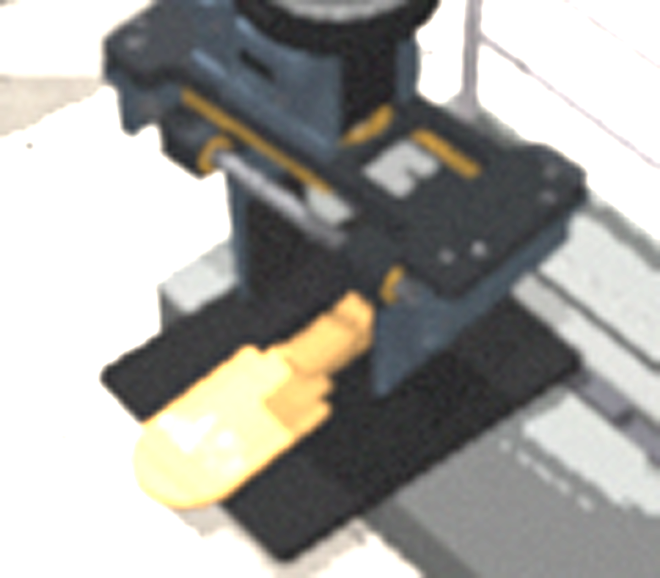

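Nine views used. Measured against the projection, the finger's lower corner (378,393) appears well above where the stated tip should be. I'll check the tip's depth with the wrist camera numbers.

```bash
python3 - <<'E'
from h import *
c=ld('wrist');f=240/np.tan(np.radians(c['vfov'])/2)
cp=-np.array(c['R']).T@np.array(c['t']);print('f',f,'cam at',cp,'state then .5645 .015 .1132')
Rt=np.array([[.968,.253,.007],[.253,-.968,.004],[.008,-.003,-1]])
print('cam in tool',Rt.T@(cp-[.5645,.015,.1132]),'optical axis in tool',(Rt.T@np.array(c['R']).T)[:,2])
print('tip depth from gap',f*.0483/92.)
p=np.array([.5645,.015,.1132])
for d in(-.02,-.008,0,.011):
  for s in(-1,1): print(d,s,((proj(c,p+Rt@[.016,s*.024,d])-[180,100])*2).round(0))
c=cap('wrist','pics/wrist5.png');o,R=st();cp=-np.array(c['R']).T@np.array(c['t'])
print('now cam in tool',R.T@(cp-o['eef_pos']))
s=ld('side')
print('finger bottom corner if z=',[(z,atz(s,270+378/5.5,180+393/5.5,z).round(4)) for z in(.03,.05,.07)])
E
```

```text
f 366.55132965278716 cam at [0.63142139 0.03096183 0.3067478 ] state then .5645 .015 .1132
cam in tool [ 0.07036663  0.00089942 -0.1930155 ] optical axis in tool [-2.49155659e-01 -6.01444425e-05  9.68582336e-01]
tip depth from gap 0.19243944806771326
-0.02 -1 [176. 331.]
-0.02 1 [370. 331.]
-0.008 -1 [182. 317.]
-0.008 1 [365. 317.]
0 -1 [186. 309.]
0 1 [361. 309.]
0.011 -1 [190. 299.]
0.011 1 [357. 298.]
t 7.5 p [0.5668 0.0153 0.0418] F [ 0.1  0.8 -0.3] gap 0.0639 q [0.   0.44 1.8  0.01 0.9  1.32]
yang -75.37 z [ 0.01   0.004 -1.   ]
now cam in tool [ 0.07012775  0.00087182 -0.19263096]
finger bottom corner if z= [(0.03, array([ 0.5771, -0.0029,  0.03  ])), (0.05, array([ 0.568 , -0.0165,  0.05  ])), (0.07, array([ 0.5589, -0.0301,  0.07  ]))]
```

Both cameras agree that the real fingertips are 20–30 mm higher than the stated TCP geometry implies. That explains the misses and the lack of contact. I'll keep descending until the tips touch the lid, which calibrates the offset.

Call:
drive_tool(twist=[[0, 0, 0], [0, 0, 0], [0, 0, 0]], travel=[[0, 0, 0.016], [0, 0, 0.016], [0, 0, 0.008]], fingers=[-0.4, -0.4, -0.4])

```text
t: 7.75
eef_pos: [0.5674, 0.0153, 0.0315]
orientation: [[0.968, 0.253, 0.011], [0.253, -0.968, 0.004], [0.012, -0.001, -1.0]]
contact_force: [0.3, -0.8, 0.5]
finger_gap: 0.064
```

Call:
drive_tool(twist=[[0, 0, 0], [0, 0, 0], [0, 0, 0]], travel=[[0, 0, 0.006], [0, 0, 0.006], [0, 0, 0.004]], fingers=[-0.4, -0.4, -0.4])

```text
t: 8.0
eef_pos: [0.567, 0.0154, 0.0264]
orientation: [[0.968, 0.253, 0.01], [0.253, -0.968, 0.005], [0.011, -0.002, -1.0]]
contact_force: [0.1, 0.6, -0.5]
finger_gap: 0.0638
```

Call:
drive_tool(twist=[[0, 0, 0], [0, 0, 0], [0, 0, 0]], travel=[[0, 0, 0.006], [0, 0, 0.004], [0, 0, 0.004]], fingers=[-0.4, -0.4, -0.4])

```text
t: 8.25
eef_pos: [0.5671, 0.0153, 0.0255]
orientation: [[0.968, 0.253, 0.011], [0.253, -0.968, 0.004], [0.011, -0.001, -1.0]]
contact_force: [-1.9, 0.4, 7.3]
finger_gap: 0.0639
```

Contact (7 N) at z = 0.0256, so the real tips are about 22 mm behind the reported TCP. Back off 1 mm and grip.

Call:
drive_tool(twist=[[0, 0, 0], [0, 0, 0], [0, 0, 0], [0, 0, 0], [0, 0, 0], [0, 0, 0], [0, 0, 0], [0, 0, 0], [0, 0, 0], [0, 0, 0]], travel=[[-0.004, 0, -0.006], [0, 0, 0], [0, 0, 0], [0, 0, 0], [0, 0, 0], [0, 0, 0], [0, 0, 0], [0, 0, 0], [0, 0, 0], [0, 0, 0]], fingers=[-0.4, 1, 1, 1, 1, 1, 1, 1, 1, 1])

```text
t: 9.08
eef_pos: [0.5663, 0.0152, 0.027]
orientation: [[0.968, 0.252, 0.011], [0.252, -0.968, 0.004], [0.012, -0.001, -1.0]]
contact_force: [-0.7, -1.3, 0.8]
finger_gap: 0.0178
```

Call:
drive_tool(twist=[[0, 0, 0], [0, 0, 0], [0, 0, 0], [0, 0, 0], [0, 0, 0], [0, 0, 0], [0, 0, 0]], travel=[[0, 0, -0.02], [0, 0, -0.06], [0, 0, -0.12], [0, 0, -0.12], [0, 0, -0.04], [0, 0, 0], [0, 0, 0]], fingers=[1, 1, 1, 1, 1, 1, 1])

```text
t: 9.67
eef_pos: [0.5636, 0.0146, 0.1201]
orientation: [[0.968, 0.253, 0.006], [0.253, -0.968, 0.004], [0.007, -0.002, -1.0]]
contact_force: [-0.6, 0.4, -1.4]
finger_gap: 0.0174
```

```bash
python3 - <<'E'
from h import *
o,R=st()
tg=np.array([.487,-.3815]);u=np.array([np.cos(.147),np.sin(.147)])
print('d for z',[ (R.T@(np.array([.5,-.37,.13])-o['eef_pos'])/.25).round(3)])
E
```

```text
t 9.67 p [0.5636 0.0146 0.1201] F [-0.6  0.4 -1.4] gap 0.0174 q [0.   0.35 1.7  0.   1.08 1.32]
yang -75.36 z [ 0.006  0.004 -1.   ]
d for z [array([-0.635,  1.424, -0.047])]
```

Held (gap 17.4 mm). I'll carry it over to the tier.

Call:
drive_tool(twist=[[0, 0, 0.127], [0, 0, 0], [0, 0, 0], [0, 0, 0], [0, 0, 0], [0, 0, 0], [0, 0, 0], [0, 0, 0], [0, 0, 0], [0, 0, 0], [0, 0, 0], [0, 0, 0], [0, 0, 0]], travel=[[0, 0, 0], [-0.046, 0.15, 0], [-0.046, 0.15, 0], [-0.046, 0.15, 0], [-0.046, 0.15, 0], [-0.046, 0.15, 0], [-0.046, 0.15, 0], [-0.046, 0.15, 0], [-0.046, 0.15, 0], [-0.046, 0.15, 0], [-0.046, 0.15, 0], [0, 0, 0], [0, 0, 0]], fingers=[1, 1, 1, 1, 1, 1, 1, 1, 1, 1, 1, 1, 1])

```text
t: 10.75
eef_pos: [0.4967, -0.3859, 0.0987]
orientation: [[0.988, 0.155, -0.016], [0.156, -0.988, 0.017], [-0.014, -0.019, -1.0]]
contact_force: [0.4, 0.2, 0.3]
finger_gap: 0.018
```

```bash
python3 - <<'E'
from h import *
c=cap('wrist','pics/wrist6.png')
to((.507,-.377,.05))
E
```

```text
t 10.8 p [ 0.4965 -0.3859  0.0985] F [ 0.4 -1.2 -0.8] gap 0.0179 q [-0.68  0.48  1.55  0.    1.13  0.73]
yang -81.01 z [-0.017  0.016 -1.   ]
travel units [ 0.05  -0.025  0.194]
```

View pics/wrist6.png

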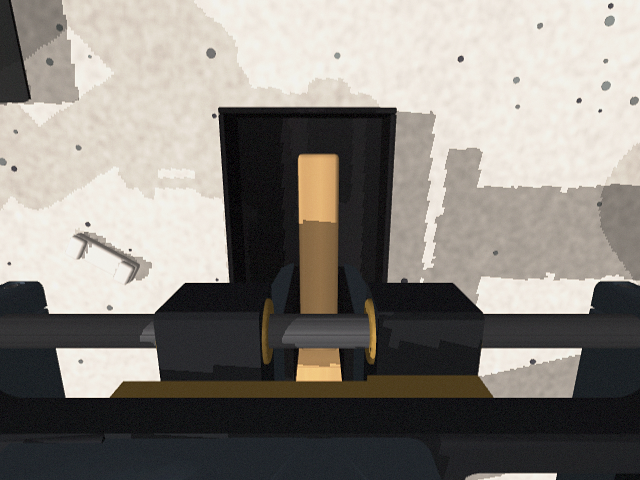

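The picture shows the paddle held straight over the tier; the tier's far top corners are at (219,108) and (396,108), and the handle end is at (318,154).

```bash
python3 - <<'E'
from h import *
c=ld('wrist')
a=atz(c,219,108,.042);b=atz(c,396,108,.042);print(a,b,np.linalg.norm(a-b))
w=a-b;yaw=np.arctan2(-w[0],w[1]);u=np.array([np.cos(yaw),np.sin(yaw),0])
ctr=(a+b)/2-.105*u;print('yaw',np.degrees(yaw),'ctr',ctr)
T=ctr+.018*u;print('TCP target',T); T[2]=.05;to(T)
e=atz(c,318,154,.132);print('handle end',e, 'from TCP',e-arm.observe()['eef_pos'])
E
```

```text
[ 0.58220825 -0.30763283  0.042     ] [ 0.59950176 -0.41924117  0.042     ] 0.1129401929892963
yaw 8.807832048480774 ctr [ 0.48709322 -0.3795147   0.042     ]
TCP target [ 0.50488096 -0.37675852  0.042     ]
t 10.8 p [ 0.4965 -0.3859  0.0985] F [ 0.4 -1.2 -0.8] gap 0.0179 q [-0.68  0.48  1.55  0.    1.13  0.73]
yang -81.01 z [-0.017  0.016 -1.   ]
travel units [ 0.042 -0.027  0.194]
handle end [ 0.56582406 -0.37625137  0.132     ] from TCP [0.06930481 0.00964354 0.03351463]
```

Call:
drive_tool(twist=[[-0.023, 0.018, 0], [0, 0, 0], [0, 0, 0], [0, 0, 0], [0, 0, 0], [0, 0, 0], [0, 0, 0]], travel=[[0.042, -0.025, 0], [0, 0, 0.1], [0, 0, 0.12], [0, 0, 0.1], [0, 0, 0.05], [0, 0, 0], [0, 0, 0]], fingers=[1, 1, 1, 1, 1, 1, 1])

```text
t: 11.38
eef_pos: [0.5072, -0.3669, 0.0004]
orientation: [[0.986, 0.165, -0.003], [0.165, -0.986, 0.004], [-0.002, -0.005, -1.0]]
contact_force: [-0.1, 0.3, -1.0]
finger_gap: 0.0177
```

```bash
python3 - <<'E'
from h import *
to((.505,-.377,-.014))
E
```

```text
t 11.38 p [ 5.072e-01 -3.669e-01  4.000e-04] F [-0.1  0.3 -1. ] gap 0.0177 q [-0.65  0.57  1.68  0.    0.9   0.76]
yang -80.5 z [-0.003  0.004 -1.   ]
travel units [-0.015  0.039  0.058]
```

Call:
drive_tool(twist=[[0, 0, 0], [0, 0, 0], [0, 0, 0], [0, 0, 0], [0, 0, 0]], travel=[[-0.006, 0.035, 0], [-0.004, 0, 0.025], [0, 0, 0.02], [0, 0, 0.008], [0, 0, 0]], fingers=[1, 1, 1, 1, 1])

```text
t: 11.8
eef_pos: [0.5087, -0.3763, -0.0102]
orientation: [[0.986, 0.168, 0.002], [0.168, -0.986, 0.001], [0.002, -0.001, -1.0]]
contact_force: [-0.3, -0.2, -1.6]
finger_gap: 0.0181
```

Call:
drive_tool(twist=[[0, 0, 0], [0, 0, 0], [0, 0, 0], [0, 0, 0]], travel=[[-0.008, 0, 0.012], [-0.004, 0, 0.01], [0, 0, 0.006], [0, 0, 0.002]], fingers=[1, 1, 1, 1])

```text
t: 12.13
eef_pos: [0.5061, -0.3776, -0.0169]
orientation: [[0.986, 0.167, 0.004], [0.167, -0.986, -0.0], [0.004, 0.001, -1.0]]
contact_force: [-0.4, 1.4, 4.1]
finger_gap: 0.018
```

Resting on the floor (4 N). Open to about 35 mm, then rise.

Call:
drive_tool(twist=[[0, 0, 0], [0, 0, 0], [0, 0, 0], [0, 0, 0], [0, 0, 0], [0, 0, 0], [0, 0, 0], [0, 0, 0], [0, 0, 0], [0, 0, 0], [0, 0, 0]], travel=[[0, 0, -0.002], [0, 0, 0], [0, 0, 0], [0, 0, 0], [0, 0, 0], [0, 0, -0.04], [0, 0, -0.12], [0, 0, -0.16], [0, 0, -0.16], [0, 0, -0.1], [0, 0, 0]], fingers=[0.2, 0.2, 0.2, 0.2, 0.2, 0.2, 0.2, 0.2, 0.2, 0.2, 0.2])

```text
t: 13.05
eef_pos: [0.5044, -0.3767, 0.1358]
orientation: [[0.986, 0.167, 0.0], [0.167, -0.986, 0.002], [0.0, -0.002, -1.0]]
contact_force: [0.4, -0.7, -0.2]
finger_gap: 0.0365
```

```bash
python3 - <<'E'
from h import *
c=cap('side','pics/side7.png');st()
im=c['pixels'].astype(int)
m=((im[...,0]>150)&(im[...,0]-im[...,2]>60)).astype(np.uint8)
n,l,s,ct=cv2.connectedComponentsWithStats(m)
for i in range(1,n):
  if s[i,4]>60: print(s[i],ct[i].round(0), atz(c,*ct[i],.012).round(3))
E
```

```text
t 13.1 p [ 0.5038 -0.3763  0.134 ] F [ 0.6 -0.3  0.7] gap 0.0363 q [-0.66  0.44  1.52  0.    1.18  0.74]
yang -80.37 z [-0.002  0.004 -1.   ]
[  393    40   247   307 18442] [565. 204.] [ 1.15  -0.155  0.012]
[ 124  185   50   73 1029] [144. 225.] [0.227 0.326 0.012]
[208 219  30  22 324] [224. 229.] [0.388 0.21  0.012]
[235 338  66  24 708] [261. 349.] [ 0.326 -0.118  0.012]
[ 373  390   68   76 1768] [402. 435.] [ 0.461 -0.386  0.012]
```

The paddle lies in the tier. For the lid I'll straddle its near edge with the jaws in the stand's x-z plane, the tool pitched 45° forward. The robot-side finger can then push the lid to the ledge and up, while the other finger catches it as it leans back. I'll carry the tool back and turn it.

Call:
drive_tool(twist=[[0, 0, 0], [0, 0, 0], [0, 0, 0], [0, 0, 0], [0, 0, 0], [0, 0, 0], [0, 0, 0], [0, 0, 0], [0, 0, 0], [0, 0, 0], [0, 0, 0]], travel=[[0.012, -0.15, -0.034], [0.012, -0.15, -0.034], [0.012, -0.15, -0.034], [0.012, -0.15, -0.034], [0.012, -0.15, -0.034], [0.012, -0.15, -0.034], [0.012, -0.15, -0.034], [0.012, -0.15, -0.034], [0.012, -0.15, -0.034], [0.012, -0.15, -0.034], [0, 0, 0]], fingers=[-0.1, -0.1, -0.1, -0.1, -0.1, -0.1, -0.1, -0.1, -0.1, -0.1, -0.1])

```text
t: 14.02
eef_pos: [0.4617, 0.0139, 0.2124]
orientation: [[0.987, 0.16, -0.022], [0.16, -0.987, 0.011], [-0.02, -0.015, -1.0]]
contact_force: [-0.2, -0.2, 0.4]
finger_gap: 0.0505
```

Call:
drive_tool(twist=[[0, 0, -0.155], [0, 0, -0.155], [0, 0, -0.155], [0, 0, -0.155], [0, 0, -0.155], [0, 0, -0.155], [0, 0, -0.155], [0, 0, -0.155], [0, 0, -0.155], [0, 0, -0.155], [0, 0, -0.155], [0, 0, -0.155], [0, 0, -0.155], [0, 0, 0]], travel=[[0, 0, 0], [0, 0, 0], [0, 0, 0], [0, 0, 0], [0, 0, 0], [0, 0, 0], [0, 0, 0], [0, 0, 0], [0, 0, 0], [0, 0, 0], [0, 0, 0], [0, 0, 0], [0, 0, 0], [0, 0, 0]], fingers=[-0.1, -0.1, -0.1, -0.1, -0.1, -0.1, -0.1, -0.1, -0.1, -0.1, -0.1, -0.1, -0.1, -0.1])

```text
t: 15.18
eef_pos: [0.4498, 0.0102, 0.1959]
orientation: [[-0.214, 0.975, -0.057], [0.977, 0.215, 0.007], [0.019, -0.054, -0.998]]
contact_force: [0.0, -0.6, 0.2]
finger_gap: 0.05
```

```bash
python3 - <<'E'
from h import *
st()
E
```

```text
t 15.18 p [0.4498 0.0102 0.1959] F [ 0.  -0.6  0.2] gap 0.05 q [-0.01  0.15  1.78  0.01  1.27 -0.23]
yang 12.42 z [-0.057  0.007 -0.998]
```

Call:
drive_tool(twist=[[0, 0, 0.065], [-0.15, 0, 0], [-0.15, 0, 0], [-0.15, 0, 0], [-0.15, 0, 0], [-0.15, 0, 0], [-0.15, 0, 0], [-0.15, 0, 0], [0, 0, 0]], travel=[[0, 0, 0], [0, 0, 0], [0, 0, 0], [0, 0, 0], [0, 0, 0], [0, 0, 0], [0, 0, 0], [0, 0, 0], [0, 0, 0]], fingers=[-0.1, -0.1, -0.1, -0.1, -0.1, -0.1, -0.1, -0.1, -0.1])

```text
t: 15.93
eef_pos: [0.4484, 0.0147, 0.1865]
orientation: [[-0.149, 0.77, 0.62], [0.988, 0.092, 0.124], [0.038, 0.631, -0.775]]
contact_force: [-0.5, 0.1, 0.5]
finger_gap: 0.0504
```

```bash
cat >> h.py <<'E'
PSI=.163; O=np.array([.661,.0145,0]); Rs=np.array([[np.cos(PSI),-np.sin(PSI),0],[np.sin(PSI),np.cos(PSI),0],[0,0,1]])
def ss():
    "state in stand frame: tip centre P, pitch below horizontal, fingers"
    o=arm.observe();R=np.array(o['orientation']);T=Rs.T@R
    P=Rs.T@(np.array(o['eef_pos'])-.022*R[:,2]-O);g=o['finger_gap']
    print('t',round(o['t'],2),'P',(P*1e3).round(1),'z',T[:,2].round(3),'pitch',round(np.degrees(np.arctan2(-T[2,2],T[0,2])),1),'x',T[:,0].round(3),'gap',round(g,4),'q',np.round(o['q'],2))
    for s,n in((-1,'back'),(1,'front')): print(n,'inner tip',((P+T[:,1]*s*g/2)*1e3).round(1),'outer',((P+T[:,1]*s*(g/2+.0135))*1e3).round(1))
    print('F stand',(Rs.T@o['contact_force']).round(1))
    return P,T
def go(P2,pitch=None):
    P,T=ss();d=T.T@(np.array(P2)/1e3-P);print('travel',(d/.25).round(3),end=' ')
    if pitch is not None:
        a=np.radians(pitch);zt=np.array([np.cos(a),0,-np.sin(a)]);xt=np.array([0,1,0]);G=np.c_[xt,np.cross(zt,xt),zt]
        from scipy.spatial.transform import Rotation as Q
        r=Q.from_matrix(T.T@G).as_rotvec();print('twist',(np.degrees(r)/45).round(3))
E
python3 - <<'E'
from h import *
go((-163,10,46),45)
E
```

```text
t 15.93 P [-223.7   34.2  203.6] z [ 0.632  0.021 -0.775] pitch 50.8 x [0.013 0.999 0.038] gap 0.0504 q [-0.18 -0.17  2.35  0.66  0.39 -0.86]
back inner tip [-243.2   35.1  187.7] outer [-253.7   35.5  179.2]
front inner tip [-204.1   33.4  219.5] outer [-193.7   32.9  228. ]
F stand [-0.4  0.2  0.5]
travel [-0.118 -0.207  0.64 ] twist [-0.129 -0.025 -0.045]
```

Call:
drive_tool(twist=[[-0.129, -0.025, -0.045], [0, 0, 0], [0, 0, 0], [0, 0, 0], [0, 0, 0], [0, 0, 0]], travel=[[0, 0, 0], [-0.02, -0.055, 0.12], [-0.02, -0.055, 0.12], [-0.02, -0.055, 0.12], [-0.02, -0.055, 0.12], [0, 0, 0]], fingers=[-0.1, -0.1, -0.1, -0.1, -0.1, -0.1])

```text
t: 16.43
eef_pos: [0.4754, 0.0241, 0.1351]
orientation: [[-0.179, 0.731, 0.658], [0.982, 0.097, 0.16], [0.053, 0.675, -0.736]]
contact_force: [-0.3, 0.2, -0.4]
finger_gap: 0.0501
```

```bash
python3 - <<'E'
from h import *
go((-163,10,46),45)
E
```

```text
t 16.43 P [-196.5   38.5  151.3] z [ 0.675  0.051 -0.736] pitch 47.4 x [-0.017  0.998  0.053] gap 0.0501 q [-0.19 -0.02  2.45  1.54  0.28 -1.78]
back inner tip [-215.    39.1  134.4] outer [-224.9   39.4  125.3]
front inner tip [-178.    37.9  168.2] outer [-168.1   37.6  177.3]
F stand [-0.3  0.3 -0.4]
travel [-0.138 -0.183  0.395] twist [-0.055 -0.064 -0.031]
```

At this pitch the tool lines up with the forearm, which is a wrist singularity. I'll skew the tool azimuth about 25° to the left instead and roll it so that the finger face still meets the lid's edge squarely.

```bash
cat >> h.py <<'E'
from scipy.spatial.transform import Rotation as Q
def frame(al,de):
    a,d=np.radians([al,de]);z=np.array([np.cos(a)*np.cos(d),np.cos(a)*np.sin(d),-np.sin(a)])
    b=np.arctan2(np.sin(a),np.cos(a)*np.cos(d));y=np.array([np.sin(b),0,np.cos(b)]);return np.c_[np.cross(y,z),y,z]
def arcP(th,al,de,s=16,g=50,yc=9):
    t=np.radians(th);G=frame(al,de);C=np.array([-4-152*np.cos(t),yc,44+152*np.sin(t)])
    P=C-4*G[:,1]+s*G[:,2]+g/2*G[:,1];P[1]=yc+s*G[1,2];return P
def plan(P2,al,de):
    P,T=ss();G=frame(al,de);r=np.degrees(Q.from_matrix(T.T@G).as_rotvec())/45
    D=np.array(P2)/1e3-P; 
    # reported TCP sits 22 mm ahead of tips; account for the turn
    D2=D+.022*(G[:,2]-T[:,2])
    print('to P',np.round(P2,1),'dP mm',(D*1e3).round(1),'\n twist',r.round(3),'travel now-axes',(T.T@D2/.25).round(3),'after-turn axes',(G.T@D2/.25).round(3))
E
python3 - <<'E'
from h import *
plan((-195,14,150),45,25)
print(arcP(0,45,25), arcP(0,45,25)-[15,0,0])
E
```

```text
t 16.43 P [-196.5   38.5  151.3] z [ 0.675  0.051 -0.736] pitch 47.4 x [-0.017  0.998  0.053] gap 0.0501 q [-0.19 -0.02  2.45  1.54  0.28 -1.78]
back inner tip [-215.    39.1  134.4] outer [-224.9   39.4  125.3]
front inner tip [-178.    37.9  168.2] outer [-168.1   37.6  177.3]
F stand [-0.3  0.3 -0.4]
to P [-195   14  150] dP mm [  1.5 -24.5  -1.3] 
 twist [ 0.012  0.322 -0.028] travel now-axes [-0.076  0.002  0.   ] after-turn axes [-0.074  0.    -0.019]
[-130.18601934   13.78137982   46.78869312] [-145.18601934   13.78137982   46.78869312]
```

Call:
drive_tool(twist=[[0.003, 0.08, -0.007], [0.003, 0.08, -0.007], [0.003, 0.08, -0.007], [0.003, 0.08, -0.007], [0, 0, 0], [0, 0, 0]], travel=[[-0.019, 0, -0.004], [-0.019, 0, -0.004], [-0.019, 0, -0.004], [-0.019, 0, -0.004], [0, 0, 0], [0, 0, 0]], fingers=[-0.1, -0.1, -0.1, -0.1, -0.1, -0.1])

```text
t: 16.93
eef_pos: [0.4748, 0.0068, 0.1338]
orientation: [[-0.358, 0.747, 0.56], [0.901, 0.121, 0.416], [0.243, 0.654, -0.717]]
contact_force: [-0.0, -1.1, -0.5]
finger_gap: 0.0503
```

```bash
python3 - <<'E'
from h import *
plan((-175,14,75),45,25)
E
```

```text
t 16.93 P [-198.6   15.6  149.6] z [ 0.62   0.319 -0.717] pitch 49.1 x [-0.207  0.948  0.243] gap 0.0503 q [-0.52  0.11  2.35  1.21  0.75 -1.76]
back inner tip [-217.6   15.6  133.2] outer [-227.8   15.7  124.4]
front inner tip [-179.6   15.5  166. ] outer [-169.4   15.5  174.9]
F stand [-0.2 -1.1 -0.5]
to P [-175   14   75] dP mm [ 23.6  -1.6 -74.6] 
 twist [-0.028 -0.027 -0.012] travel now-axes [-0.1   -0.122  0.27 ] after-turn axes [-0.093 -0.129  0.27 ]
```

Well-conditioned now (q5 = 0.75). Descend.

Call:
drive_tool(twist=[[-0.028, -0.027, -0.012], [0, 0, 0], [0, 0, 0], [0, 0, 0], [0, 0, 0]], travel=[[0, 0, 0], [-0.031, -0.042, 0.09], [-0.031, -0.042, 0.09], [-0.031, -0.042, 0.09], [0, 0, 0]], fingers=[-0.1, -0.1, -0.1, -0.1, -0.1])

```text
t: 17.35
eef_pos: [0.4991, 0.0102, 0.06]
orientation: [[-0.35, 0.734, 0.582], [0.911, 0.123, 0.393], [0.217, 0.668, -0.712]]
contact_force: [-0.6, 0.9, -0.5]
finger_gap: 0.05
```

```bash
python3 - <<'E'
from h import *
plan((-165,14,47),45,25)
E
```

```text
t 17.35 P [-174.5   15.5   75.7] z [ 0.638  0.294 -0.712] pitch 48.1 x [-0.198  0.956  0.217] gap 0.05 q [-0.46  0.29  2.43  1.62  0.66 -2.21]
back inner tip [-193.1   15.5   59. ] outer [-203.2   15.5   50. ]
front inner tip [-155.9   15.6   92.4] outer [-145.9   15.6  101.4]
F stand [-0.4  1.  -0.5]
to P [-165   14   47] dP mm [  9.5  -1.5 -28.7] 
 twist [-0.006  0.007  0.001] travel now-axes [-0.038 -0.048  0.104] after-turn axes [-0.038 -0.048  0.104]
```

Call:
drive_tool(twist=[[0, 0, 0], [0, 0, 0], [0, 0, 0], [0, 0, 0]], travel=[[-0.019, -0.024, 0.052], [-0.019, -0.024, 0.052], [0, 0, 0], [0, 0, 0]], fingers=[-0.1, -0.1, -0.1, -0.1])

```text
t: 17.68
eef_pos: [0.5067, 0.0159, 0.0335]
orientation: [[-0.354, 0.737, 0.576], [0.908, 0.123, 0.4], [0.224, 0.665, -0.713]]
contact_force: [0.5, -0.0, 0.8]
finger_gap: 0.0502
```

```bash
python3 - <<'E'
from h import *
plan((-145,14,47),45,25)
E
```

```text
t 17.68 P [-165.9   19.8   49.2] z [ 0.634  0.301 -0.713] pitch 48.4 x [-0.202  0.954  0.224] gap 0.0502 q [-0.44  0.37  2.44  1.74  0.66 -2.34]
back inner tip [-184.7   19.8   32.5] outer [-194.7   19.7   23.5]
front inner tip [-147.2   19.9   65.9] outer [-137.1   19.9   74.8]
F stand [ 0.5 -0.1  0.8]
to P [-145   14   47] dP mm [20.9 -5.8 -2.2] 
 twist [-0.012 -0.003 -0.001] travel now-axes [-0.041  0.057  0.052] after-turn axes [-0.041  0.057  0.053]
```

Call:
drive_tool(twist=[[0, 0, 0], [0, 0, 0], [0, 0, 0], [0, 0, 0]], travel=[[-0.014, 0.019, 0.018], [-0.014, 0.019, 0.018], [-0.014, 0.019, 0.018], [0, 0, 0]], fingers=[-0.1, -0.1, -0.1, -0.1])

```text
t: 18.02
eef_pos: [0.5308, 0.0142, 0.0358]
orientation: [[-0.356, 0.733, 0.579], [0.908, 0.125, 0.4], [0.221, 0.668, -0.71]]
contact_force: [1.2, -0.4, -0.1]
finger_gap: 0.0502
```

```bash
python3 - <<'E'
from h import *
plan(arcP(0,45,25),45,25)
E
```

```text
t 18.02 P [-142.5   14.2   51.4] z [ 0.637  0.3   -0.71 ] pitch 48.1 x [-0.204  0.954  0.221] gap 0.0502 q [-0.41  0.38  2.39  1.72  0.65 -2.3 ]
back inner tip [-161.2   14.1   34.7] outer [-171.2   14.    25.6]
front inner tip [-123.9   14.3   68.2] outer [-113.8   14.4   77.2]
F stand [ 1.2 -0.6 -0.1]
to P [-130.2   13.8   46.8] dP mm [12.3 -0.4 -4.6] 
 twist [-0.007 -0.002  0.004] travel now-axes [-0.016  0.025  0.044] after-turn axes [-0.016  0.025  0.044]
```

Call:
drive_tool(twist=[[0, 0, 0], [0, 0, 0], [0, 0, 0]], travel=[[-0.008, 0.008, 0.024], [-0.008, 0.016, 0.022], [0, 0, 0]], fingers=[-0.1, -0.1, -0.1])

```text
t: 18.27
eef_pos: [0.5435, 0.0158, 0.0304]
orientation: [[-0.356, 0.734, 0.578], [0.908, 0.126, 0.399], [0.219, 0.667, -0.712]]
contact_force: [-1.5, -0.1, -0.5]
finger_gap: 0.0501
```

```bash
python3 - <<'E'
from h import *
plan(arcP(0,45,25),45,25)
E
```

```text
t 18.27 P [-129.7   13.8   46.1] z [ 0.635  0.299 -0.712] pitch 48.2 x [-0.204  0.954  0.219] gap 0.0501 q [-0.39  0.41  2.37  1.74  0.64 -2.3 ]
back inner tip [-148.4   13.6   29.3] outer [-158.4   13.6   20.3]
front inner tip [-111.    13.9   62.8] outer [-101.    14.    71.8]
F stand [-1.5  0.2 -0.5]
to P [-130.2   13.8   46.8] dP mm [-0.5  0.   0.7] 
 twist [-0.009 -0.001  0.005] travel now-axes [ 0.001  0.001 -0.003] after-turn axes [ 0.001  0.001 -0.003]
```

The lid slides (about 1.5 N of drag) and should now be at the ledge. Start lifting along the arc.

Call:
drive_tool(twist=[[0, 0, 0], [0, 0, 0], [0, 0, 0], [0, 0, 0], [0, 0, 0]], travel=[[0, 0.008, 0.006], [0.007, 0.032, -0.024], [0.007, 0.032, -0.024], [0.007, 0.032, -0.024], [0, 0, 0]], fingers=[-0.1, -0.1, -0.1, -0.1, -0.1])

```text
t: 18.68
eef_pos: [0.5467, 0.0175, 0.0556]
orientation: [[-0.352, 0.744, 0.567], [0.909, 0.127, 0.397], [0.223, 0.655, -0.721]]
contact_force: [0.5, -0.2, 0.1]
finger_gap: 0.0505
```

```bash
python3 - <<'E'
from h import *
P,T=ss(); s=cap('side','pics/side8.png')
plan(arcP(30,55,25),55,25)
E
```

```text
t 18.68 P [-126.1   14.9   71.5] z [ 0.624  0.299 -0.721] pitch 49.1 x [-0.2    0.954  0.223] gap 0.0505 q [-0.38  0.34  2.33  1.59  0.62 -2.1 ]
back inner tip [-145.1   14.8   54.9] outer [-155.3   14.7   46.1]
front inner tip [-107.   15.   88.] outer [-96.8  15.1  96.9]
F stand [ 0.4 -0.3  0.1]
t 18.73 P [-126.4   14.9   70.8] z [ 0.624  0.299 -0.722] pitch 49.2 x [-0.199  0.954  0.224] gap 0.05 q [-0.38  0.34  2.33  1.59  0.62 -2.1 ]
back inner tip [-145.2   14.8   54.4] outer [-155.4   14.8   45.6]
front inner tip [-107.5   15.1   87.1] outer [-97.3  15.1  96. ]
F stand [-0.2 -0.2 -0.7]
to P [-109.6   12.9  118.1] dP mm [16.8 -2.1 47.4] 
 twist [ 0.181 -0.075  0.057] travel now-axes [ 0.016  0.162 -0.098] after-turn axes [ 0.017  0.146 -0.121]
```

Forces are near the noise level, so I'll check the lid's angle by fitting the lid outline to the dark region in the side view.

```bash
cat >> h.py <<'E'
def lidfit(f,ths,xs=(0,),yc=9):
    c=ld('side');im=cv2.imread(f).max(2);dark=(im<48).astype(np.uint8);res=[]
    k=lambda th,x0,yc:[O+Rs@np.array([x0-.004+r*-np.cos(np.radians(th)),y,.044+r*np.sin(np.radians(th))]) for r,y in((-.003,yc-.06),(.155,yc-.06),(.155,yc+.06),(-.003,yc+.06))]
    for th in ths:
      for x0 in xs:
        m=np.zeros(im.shape,np.uint8);cv2.fillConvexPoly(m,np.array([proj(c,p) for p in k(th,x0/1e3,yc/1e3)]).round().astype(np.int32),1)
        ring=cv2.dilate(m,np.ones((9,9)))-m
        res.append((round((dark[m>0].mean()-dark[ring>0].mean()).item(),3),th,x0))
    res.sort(reverse=True);print(res[:5])
E
python3 - <<'E'
from h import *
lidfit('pics/side0.png',range(-6,40,3),range(-30,6,5))
lidfit('pics/side8.png',range(-6,60,3),range(-30,6,5))
E
```

```text
[(0.584, 0, -15), (0.542, 0, -10), (0.536, -3, -15), (0.532, 3, -20), (0.531, 0, -20)]
[(0.568, 6, 5), (0.563, 9, 5), (0.556, 9, 0), (0.552, 6, 0), (0.546, 3, 5)]
```

The fit gives 0° and 15 mm short at the start (correct), and now about 8° at the ledge. The lift is working; I'll continue to about 30°.

Call:
drive_tool(twist=[[0.036, -0.015, 0.011], [0.036, -0.015, 0.011], [0.036, -0.015, 0.011], [0.036, -0.015, 0.011], [0.036, -0.015, 0.011], [0, 0, 0]], travel=[[0.003, 0.031, -0.022], [0.003, 0.031, -0.022], [0.003, 0.031, -0.022], [0.003, 0.031, -0.022], [0.003, 0.031, -0.022], [0, 0, 0]], fingers=[-0.1, -0.1, -0.1, -0.1, -0.1, -0.1])

```text
t: 19.23
eef_pos: [0.5588, 0.0174, 0.097]
orientation: [[-0.282, 0.841, 0.462], [0.936, 0.135, 0.325], [0.211, 0.524, -0.825]]
contact_force: [-0.7, -0.6, -0.8]
finger_gap: 0.0505
```

```bash
python3 - <<'E'
from h import *
cap('side','pics/side9.png');lidfit('pics/side9.png',range(3,70,3),range(-15,9,4))
plan(arcP(50,65,20),65,20)
E
```

```text
[(0.539, 24, 5), (0.536, 27, 1), (0.52, 24, 1), (0.499, 21, 5), (0.494, 27, 5)]
t 19.28 P [-112.9   14.5  113.7] z [ 0.507  0.247 -0.826] pitch 58.5 x [-0.126  0.969  0.212] gap 0.05 q [-0.28  0.24  2.16  0.97  0.56 -1.3 ]
back inner tip [-134.3   14.6  100.6] outer [-145.8   14.6   93.6]
front inner tip [-91.6  14.4 126.8] outer [-80.1  14.4 133.8]
F stand [ 0.5 -0.6 -0.9]
to P [-76.1  11.3 154.4] dP mm [36.8 -3.2 40.7] 
 twist [ 0.172 -0.133  0.03 ] travel now-axes [-0.006  0.199 -0.064] after-turn axes [-0.009  0.188 -0.09 ]
```

Call:
drive_tool(twist=[[0.029, -0.022, 0.005], [0.029, -0.022, 0.005], [0.029, -0.022, 0.005], [0.029, -0.022, 0.005], [0.029, -0.022, 0.005], [0.029, -0.022, 0.005], [0, 0, 0]], travel=[[-0.001, 0.033, -0.013], [-0.001, 0.033, -0.013], [-0.001, 0.033, -0.013], [-0.001, 0.033, -0.013], [-0.001, 0.033, -0.013], [-0.001, 0.033, -0.013], [0, 0, 0]], fingers=[-0.1, -0.1, -0.1, -0.1, -0.1, -0.1, -0.1])

```text
t: 19.87
eef_pos: [0.5812, 0.0219, 0.1223]
orientation: [[-0.221, 0.915, 0.336], [0.964, 0.153, 0.219], [0.15, 0.373, -0.916]]
contact_force: [0.3, -0.8, 0.8]
finger_gap: 0.0501
```

```bash
python3 - <<'E'
from h import *
cap('side','pics/side10.png');lidfit('pics/side10.png',range(25,90,3),range(-15,9,4))
plan(arcP(70,78,10),78,10)
E
```

```text
[(0.559, 43, 1), (0.53, 43, 5), (0.516, 40, 1), (0.514, 40, 5), (0.474, 37, 5)]
t 19.92 P [-87.4  17.  140.9] z [ 0.365  0.163 -0.917] pitch 68.3 x [-0.062  0.987  0.151] gap 0.0499 q [-0.15  0.24  1.96  0.44  0.68 -0.65]
back inner tip [-110.6   17.   131.7] outer [-123.1   16.9  126.7]
front inner tip [-64.2  17.1 150.2] outer [-51.7  17.1 155.2]
F stand [-1.1 -0.3 -0.7]
to P [-32.2   9.6 175.5] dP mm [55.2 -7.4 34.5] 
 twist [ 0.219 -0.162  0.024] travel now-axes [-0.033  0.241 -0.053] after-turn axes [-0.038  0.23  -0.089]
```

Call:
drive_tool(twist=[[0.027, -0.02, 0.003], [0.027, -0.02, 0.003], [0.027, -0.02, 0.003], [0.027, -0.02, 0.003], [0.027, -0.02, 0.003], [0.027, -0.02, 0.003], [0.027, -0.02, 0.003], [0.027, -0.02, 0.003], [0, 0, 0]], travel=[[-0.004, 0.03, -0.009], [-0.004, 0.03, -0.009], [-0.004, 0.03, -0.009], [-0.004, 0.03, -0.009], [-0.004, 0.03, -0.009], [-0.004, 0.03, -0.009], [-0.004, 0.03, -0.009], [-0.004, 0.03, -0.009], [0, 0, 0]], fingers=[-0.1, -0.1, -0.1, -0.1, -0.1, -0.1, -0.1, -0.1, -0.1])

```text
t: 20.67
eef_pos: [0.612, 0.0247, 0.1338]
orientation: [[-0.179, 0.973, 0.146], [0.982, 0.167, 0.093], [0.066, 0.16, -0.985]]
contact_force: [0.6, 0.3, 0.2]
finger_gap: 0.0502
```

```bash
python3 - <<'E'
from h import *
cap('side','pics/side11.png');lidfit('pics/side11.png',range(40,120,3),range(-15,9,4))
plan(arcP(85,88,0,g=30),88,0)
E
```

```text
[(0.406, 61, 5), (0.398, 64, -3), (0.367, 61, 1), (0.339, 64, -7), (0.314, 64, 1)]
t 20.72 P [-52.1  16.5 154.4] z [ 0.157  0.068 -0.985] pitch 81.0 x [-0.017  0.998  0.066] gap 0.0502 q [-0.04  0.34  1.7   0.12  0.96 -0.27]
back inner tip [-76.9  16.3 150.4] outer [-90.2  16.2 148.3]
front inner tip [-27.3  16.7 158.4] outer [-14.   16.8 160.5]
F stand [-1.8  0.2 -1.2]
to P [ -5.7   9.  179.8] dP mm [46.4 -7.5 25.4] 
 twist [ 0.156 -0.086  0.014] travel now-axes [-0.032  0.188 -0.074] after-turn axes [-0.036  0.178 -0.094]
```

Call:
drive_tool(twist=[[0.02, -0.011, 0.002], [0.02, -0.011, 0.002], [0.02, -0.011, 0.002], [0.02, -0.011, 0.002], [0.02, -0.011, 0.002], [0.02, -0.011, 0.002], [0.02, -0.011, 0.002], [0.02, -0.011, 0.002], [0, 0, 0]], travel=[[-0.004, 0.022, -0.006], [-0.004, 0.022, -0.006], [-0.004, 0.022, -0.006], [-0.004, 0.022, -0.006], [-0.004, 0.022, -0.006], [-0.004, 0.022, -0.006], [-0.004, 0.022, -0.006], [-0.004, 0.022, -0.006], [0, 0, 0]], fingers=[-0.1, 0, 0.1, 0.2, 0.3, 0.34, 0.34, 0.34, 0.34])

```text
t: 21.47
eef_pos: [0.6341, 0.0239, 0.1333]
orientation: [[-0.169, 0.986, -0.008], [0.985, 0.169, 0.025], [0.026, -0.004, -1.0]]
contact_force: [0.8, -0.0, 0.1]
finger_gap: 0.0302
```

```bash
python3 - <<'E'
from h import *
cap('side','pics/side12.png');lidfit('pics/side12.png',range(50,125,3),range(-15,9,4))
P,T=ss()
E
```

```text
[(0.566, 80, -3), (0.544, 83, -3), (0.529, 77, 1), (0.512, 80, 1), (0.491, 83, -7)]
t 21.52 P [-26.2  13.  154.9] z [-0.006  0.026 -1.   ] pitch 90.3 x [-0.006  1.     0.026] gap 0.0301 q [ 0.01  0.45  1.5   0.03  1.19 -0.17]
back inner tip [-41.3  12.9 154.9] outer [-54.8  12.8 155. ]
front inner tip [-11.2  13.  154.8] outer [  2.3  13.1 154.7]
F stand [ 0.1 -0.3  0. ]
```

Lid at about 79°, resting on the robot-side finger. Carry it past upright with both fingers around it.

Call:
drive_tool(twist=[[0, 0, 0], [0, 0, 0], [0, 0, 0], [0, 0, 0], [0, 0, 0], [0, 0, 0], [0, 0, 0], [0, 0, 0], [0, 0, 0]], travel=[[0, 0.016, -0.008], [0, 0.016, -0.008], [0, 0.016, -0.008], [0, 0.016, -0.008], [0, 0.016, -0.008], [0, 0.016, 0], [0, 0.016, 0], [0, 0.016, 0], [0, 0, 0]], fingers=[0.38, 0.42, 0.45, 0.45, 0.45, 0.45, 0.45, 0.45, 0.45])

```text
t: 22.27
eef_pos: [0.6637, 0.0288, 0.1419]
orientation: [[-0.169, 0.986, -0.013], [0.985, 0.169, 0.03], [0.032, -0.008, -0.999]]
contact_force: [-0.2, -0.6, -0.6]
finger_gap: 0.025
```

```bash
python3 - <<'E'
from h import *
cap('side','pics/side13.png');lidfit('pics/side13.png',range(65,125,3),range(-15,9,4))
P,T=ss()
E
```

```text
[(0.674, 95, -3), (0.67, 92, 1), (0.665, 92, -3), (0.652, 95, -7), (0.642, 98, -7)]
t 22.32 P [  4.7  13.  163.8] z [-0.009  0.032 -0.999] pitch 90.5 x [-0.007  0.999  0.032] gap 0.0253 q [ 0.01  0.5   1.41  0.03  1.25 -0.17]
back inner tip [ -7.9  12.9 163.9] outer [-21.4  12.8 164.1]
front inner tip [ 17.4  13.1 163.7] outer [ 30.9  13.2 163.6]
F stand [0.3 0.1 0.1]
```

Call:
drive_tool(twist=[[0, 0, 0], [0, 0, 0], [0, 0, 0], [0, 0, 0], [0, 0, 0], [0, 0, 0], [0, 0, 0], [0, 0, 0], [0, 0, 0], [0, 0, 0], [0, 0, 0]], travel=[[0, 0.015, 0], [0, 0.015, 0], [0, 0.015, 0], [0, 0.015, 0], [0, 0.015, 0], [0, 0.015, 0], [0, 0.015, 0], [0, 0.015, 0], [0, 0.015, 0], [0, 0.015, 0], [0, 0, 0]], fingers=[0.45, 0.45, 0.45, 0.45, 0.45, 0.45, 0.45, 0.45, 0.45, 0.45, 0.45])

```text
t: 23.23
eef_pos: [0.7042, 0.036, 0.1408]
orientation: [[-0.169, 0.985, -0.014], [0.985, 0.17, 0.03], [0.032, -0.009, -0.999]]
contact_force: [0.3, 0.3, -0.1]
finger_gap: 0.0253
```

```bash
python3 - <<'E'
from h import *
cap('side','pics/side14.png');lidfit('pics/side14.png',range(80,125,3),range(-19,9,4))
P,T=ss()
E
```

```text
[(0.747, 113, -3), (0.713, 116, -3), (0.705, 116, -7), (0.696, 110, 1), (0.693, 113, -7)]
t 23.28 P [ 45.9  13.5 162.8] z [-0.01   0.032 -0.999] pitch 90.6 x [-0.007  0.999  0.032] gap 0.0251 q [ 0.02  0.56  1.29  0.03  1.3  -0.16]
back inner tip [ 33.4  13.4 162.9] outer [ 19.9  13.3 163. ]
front inner tip [ 58.5  13.6 162.7] outer [ 72.   13.7 162.6]
F stand [-0.2  0.7  0.1]
```

The lid leans at about 111–113° with its foot at the ledge. Open slightly and withdraw upward.

Call:
drive_tool(twist=[[0, 0, 0], [0, 0, 0], [0, 0, 0], [0, 0, 0], [0, 0, 0], [0, 0, 0], [0, 0, 0], [0, 0, 0], [0, 0, 0]], travel=[[0, 0, 0], [0, 0, 0], [0, 0, -0.04], [0, 0, -0.1], [0, 0, -0.12], [0, 0, -0.12], [0, 0, -0.06], [0, 0, 0], [0, 0, 0]], fingers=[0.2, 0.2, 0.2, 0.2, 0.2, 0.2, 0.2, 0.2, 0.2])

```text
t: 24.03
eef_pos: [0.7032, 0.0321, 0.2581]
orientation: [[-0.169, 0.985, -0.018], [0.985, 0.169, 0.029], [0.032, -0.013, -0.999]]
contact_force: [0.4, -0.1, -0.6]
finger_gap: 0.0363
```

```bash
python3 - <<'E'
from h import *
cap('side','pics/side15.png');lidfit('pics/side15.png',range(80,125,2),range(-21,9,3))
P,T=ss()
cv2.imwrite('pics/s15.png',cv2.convertScaleAbs(cv2.resize(cv2.imread('pics/side15.png')[120:320,260:510],None,fx=3,fy=3,interpolation=cv2.INTER_CUBIC),alpha=1.4,beta=15))
E
```

```text
[(0.815, 112, -3), (0.807, 114, -3), (0.781, 110, 0), (0.78, 114, -6), (0.778, 112, 0)]
t 24.08 P [ 44.7   9.9 280.1] z [-0.013  0.032 -0.999] pitch 90.7 x [-0.007  0.999  0.032] gap 0.0367 q [ 0.01  0.52  1.08  0.03  1.56 -0.16]
back inner tip [ 26.4   9.7 280.3] outer [ 12.9   9.7 280.5]
front inner tip [ 63.1  10.  279.9] outer [ 76.6  10.1 279.7]
F stand [0.8 0.2 0.6]
```

View pics/s15.png

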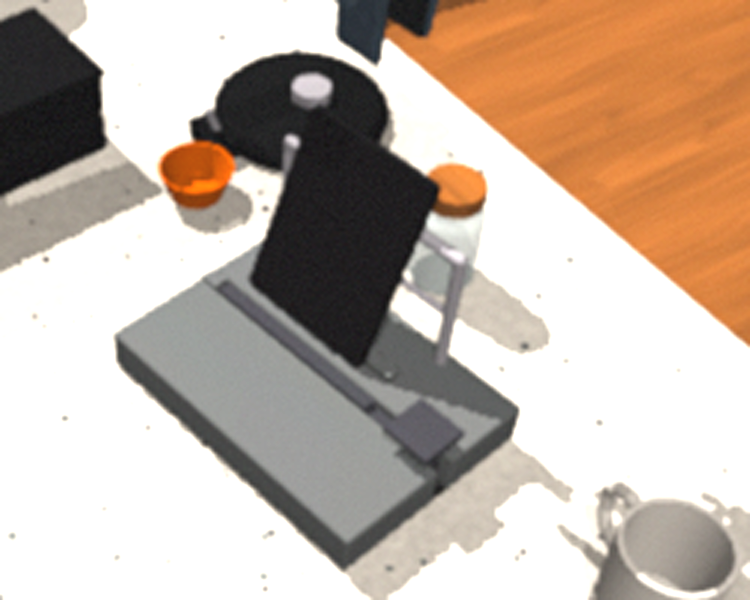

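The picture shows the lid leaning on the rail, its foot straight along the ledge behind the flush stop bar (bar from about 220,285 to 390,410; pad at 425,430). Next is the pad: turn the jaws to lie along y so the body stays clear of the rail, close the fingers and go above the pad.

Call:
drive_tool(twist=[[0, 0, 0.155], [0, 0, 0.155], [0, 0, 0.155], [0, 0, 0.155], [0, 0, 0.155], [0, 0, 0.155], [0, 0, 0.155], [0, 0, 0.155], [0, 0, 0.155], [0, 0, 0.155], [0, 0, 0.155], [0, 0, 0.155], [0, 0, 0.155], [0, 0, 0]], travel=[[0, 0, 0], [0, 0, 0], [0, 0, 0], [0, 0, 0], [0, 0, 0], [0, 0, 0], [0, 0, 0], [0, 0, 0], [0, 0, 0], [0, 0, 0], [0, 0, 0], [0, 0, 0], [0, 0, 0], [0, 0, 0]], fingers=[1, 1, 1, 1, 1, 1, 1, 1, 1, 1, 1, 1, 1, 1])

```text
t: 25.25
eef_pos: [0.6909, 0.0323, 0.2325]
orientation: [[0.992, 0.112, -0.062], [0.114, -0.993, 0.029], [-0.059, -0.035, -0.998]]
contact_force: [-0.4, -0.4, 0.4]
finger_gap: 0.0004
```

```bash
python3 - <<'E'
from h import *
P,T=ss()
for Z in ((-26,-130,230),(-26,-130,100)): print((T.T@(np.array(Z)/1e3-P)/.25).round(3))
G=np.c_[[1,0,0],[0,-1,0],[0,0,-1]];print('twist',(np.degrees(Q.from_matrix(T.T@G).as_rotvec())/45).round(3))
E
```

```text
t 25.25 P [ 33.7  11.9 254.5] z [-0.057  0.038 -0.998] pitch 93.3 x [ 0.997 -0.049 -0.059] gap 0.0004 q [0.01 0.53 1.12 0.03 1.55 1.47]
back inner tip [ 33.7  12.1 254.5] outer [ 34.4  25.6 254.9]
front inner tip [ 33.7  11.7 254.4] outer [ 33.   -1.8 254. ]
F stand [-0.5 -0.4  0.4]
[-0.205  0.582  0.089]
[-0.174  0.601  0.608]
twist [-0.047  0.074 -0.064]
```

Call:
drive_tool(twist=[[-0.047, 0.074, -0.064], [0, 0, 0], [0, 0, 0], [0, 0, 0], [0, 0, 0], [0, 0, 0], [0, 0, 0]], travel=[[0, 0, 0], [-0.048, 0.114, 0.01], [-0.048, 0.114, 0.01], [-0.048, 0.114, 0.02], [-0.048, 0.114, 0.02], [-0.048, 0.114, 0.02], [0, 0, 0]], fingers=[1, 1, 1, 1, 1, 1, 1])

```text
t: 25.83
eef_pos: [0.651, -0.12, 0.2009]
orientation: [[0.981, 0.196, -0.014], [0.196, -0.981, 0.001], [-0.014, -0.003, -1.0]]
contact_force: [1.0, -0.8, 0.4]
finger_gap: 0.0006
```

```bash
cat >> h.py <<'E'
def down(Z):
    P,T=ss(); print('travel',(T.T@(np.array(Z)/1e3-P)/.25).round(3))
    G=np.c_[[1,0,0],[0,-1,0],[0,0,-1]];print('twist',(np.degrees(Q.from_matrix(T.T@G).as_rotvec())/45).round(3))
E
python3 - <<'E'
from h import *
down((-26,-130,80))
E
```

```text
t 25.83 P [ -31.4 -131.2  222.9] z [-0.014  0.003 -1.   ] pitch 90.8 x [ 0.999  0.034 -0.014] gap 0.0006 q [-0.2   0.46  1.32 -0.    1.38  1.18]
back inner tip [ -31.4 -130.9  222.9] outer [ -31.9 -117.4  222.9]
front inner tip [ -31.4 -131.5  222.9] outer [ -31.  -145.   222.8]
F stand [ 0.8 -0.9  0.4]
travel [ 0.03  -0.002  0.571]
twist [-0.004  0.017  0.043]
```

Call:
drive_tool(twist=[[-0.004, 0.017, 0.043], [0, 0, 0], [0, 0, 0], [0, 0, 0], [0, 0, 0], [0, 0, 0], [0, 0, 0]], travel=[[0.02, 0, 0], [0, 0, 0.13], [0, 0, 0.13], [0, 0, 0.13], [0, 0, 0.08], [0, 0, 0.02], [0, 0, 0]], fingers=[1, 1, 1, 1, 1, 1, 1])

```text
t: 26.42
eef_pos: [0.6525, -0.119, 0.0697]
orientation: [[0.985, 0.175, -0.005], [0.175, -0.985, 0.003], [-0.005, -0.004, -1.0]]
contact_force: [-0.7, -0.8, 0.6]
finger_gap: 0.0003
```

```bash
python3 - <<'E'
from h import *
down((-26,-130,60))
E
```

```text
t 26.42 P [ -29.9 -130.5   91.7] z [-0.005  0.004 -1.   ] pitch 90.3 x [ 1.     0.013 -0.005] gap 0.0003 q [-0.2   0.55  1.51  0.    1.09  1.19]
back inner tip [ -29.9 -130.3   91.7] outer [ -30.1 -116.8   91.8]
front inner tip [ -29.9 -130.6   91.7] outer [ -29.8 -144.1   91.7]
F stand [-0.8 -0.7  0.6]
travel [ 0.016 -0.001  0.127]
twist [-0.005  0.006  0.017]
```

Call:
drive_tool(twist=[[0, 0, 0], [0, 0, 0], [0, 0, 0], [0, 0, 0], [0, 0, 0], [0, 0, 0]], travel=[[0.014, 0, 0.05], [0, 0, 0.05], [0, 0, 0.02], [0, 0, 0.014], [0, 0, 0.01], [0, 0, 0.008]], fingers=[1, 1, 1, 1, 1, 1])

```text
t: 26.92
eef_pos: [0.6604, -0.1176, 0.0341]
orientation: [[0.984, 0.18, 0.003], [0.18, -0.984, 0.002], [0.004, -0.001, -1.0]]
contact_force: [-0.8, -0.5, 0.8]
finger_gap: 0.0004
```

Call:
drive_tool(twist=[[0, 0, 0], [0, 0, 0]], travel=[[0, 0, 0.008], [0, 0, 0.008]], fingers=[1, 1])

```text
t: 27.08
eef_pos: [0.6609, -0.1176, 0.0313]
orientation: [[0.984, 0.181, 0.005], [0.181, -0.984, 0.001], [0.005, -0.001, -1.0]]
contact_force: [-1.8, 0.5, 0.7]
finger_gap: 0.0006
```

Call:
drive_tool(twist=[[0, 0, 0], [0, 0, 0], [0, 0, 0]], travel=[[0, 0, 0.01], [0, 0, 0.01], [0, 0, 0.01]], fingers=[1, 1, 1])

```text
t: 27.33
eef_pos: [0.6617, -0.1181, 0.0268]
orientation: [[0.983, 0.181, 0.008], [0.181, -0.983, 0.0], [0.008, 0.001, -1.0]]
contact_force: [-6.3, -0.2, 19.8]
finger_gap: 0.0003
```

Hard stop reached (20 N). Release upward.

Call:
drive_tool(twist=[[0, 0, 0], [0, 0, 0], [0, 0, 0], [0, 0, 0], [0, 0, 0], [0, 0, 0], [0, 0, 0]], travel=[[0, 0, -0.03], [0, 0, -0.06], [0, 0, -0.1], [0, 0, -0.13], [0, 0, -0.13], [0, 0, -0.13], [0, 0, 0]], fingers=[1, 1, 1, 1, 1, 1, 1])

```text
t: 27.92
eef_pos: [0.6614, -0.1184, 0.1765]
orientation: [[0.984, 0.181, 0.009], [0.181, -0.984, 0.001], [0.009, 0.001, -1.0]]
contact_force: [0.6, -0.6, 0.3]
finger_gap: 0.0008
```

```bash
python3 - <<'E'
from h import *
cap('side','pics/side16.png');lidfit('pics/side16.png',range(80,125,2),range(-21,9,3))
P,T=ss();cap('scene','pics/scene16.png')
a=cv2.imread('pics/side16.png');b=cv2.imread('pics/scene16.png')
k=lambda i,r,h:cv2.convertScaleAbs(cv2.resize(i[r[1]:r[3],r[0]:r[2]],(400,h),interpolation=cv2.INTER_CUBIC),alpha=1.4,beta=15)
L=np.vstack([k(a,(280,180,440,308),320),k(a,(330,340,490,452),280)])
M=np.vstack([k(b,(240,220,400,348),320),k(b,(130,200,330,340),280)])
cv2.imwrite('pics/fin.png',np.hstack([L,M]))
E
```

```text
[(0.686, 110, 0), (0.671, 112, -3), (0.652, 110, 3), (0.651, 112, 0), (0.648, 114, -3)]
t 27.97 P [ -22.6 -130.7  195.4] z [ 0.004  0.001 -1.   ] pitch 89.7 x [1.    0.019 0.004] gap 0.0001 q [-0.2   0.48  1.36  0.    1.3   1.19]
back inner tip [ -22.6 -130.7  195.4] outer [ -22.9 -117.2  195.4]
front inner tip [ -22.6 -130.7  195.4] outer [ -22.4 -144.2  195.4]
F stand [-0.2  0.9  0. ]
```

View pics/fin.png

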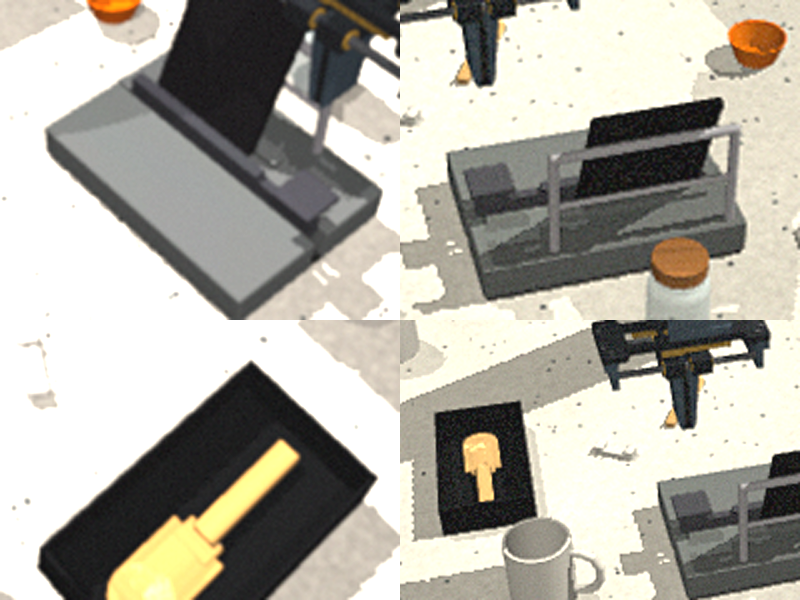

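```bash
python3 - <<'E'
from h import *
X=tri(ld('side'),(401.6,258.8),ld('scene'),(276.8,294.4));print((Rs.T@(X-O)*1e3).round(1))
for z in(.059,.0775): print(z,proj(ld('side'),O+Rs@[-.024,-.13,z]).round(1),proj(ld('scene'),O+Rs@[-.024,-.13,z]).round(1))
ticket.finish_job()
E
```

```text
[ -21.1 -126.7   69. ]
0.059 [401.  263.2] [275.  297.3]
0.0775 [402.1 257.7] [274.8 291.2]
the job is handed in; nothing more can be done
```

The job is handed in: the paddle is in the tier, the lid leans on the rail, and the stop bar popped up on the first press.

**Paddle:** I picked the middle-sized one of the three, lying on the lid, and laid it flat in the empty tier on the right. The first two grasps closed above it without touching it. The real fingertips sit about 22 mm behind the reported tool point rather than 11 mm ahead of it. Touching the lid showed this, and I corrected for it from then on.

**Lid:** I pushed it to the ledge, tipped it up with one finger under its overhang and guided it onto the rail between both fingers. It then leaned at 110–112° with its foot within about 3 mm of the ledge, both after I withdrew and after the press. The target is about 110°.

**Stop:** I pressed the pad to its hard stop (20 N) and let go. The last picture shows the bar raised in front of the lid's foot.

**Last checks:**
- **Pad height:** one check was unclear. My triangulation put the pad centre at 69 mm, against 59 mm shut and 77.5 mm up. The pad's image position in the side view fits the raised height closely (row 258.8 against 257.7 predicted up and 263.2 shut). The scene view fell halfway between the two. I took the bar as up from the picture and the side view, and did not press again.
- **Everything else:** I used all 12 picture views. The last ones show the paddle in the tier. The mug, jar, chopstick rest and the one baking cup they show look undisturbed. I did not re-measure any bystander or check the kettle switch.
- **Time:** the clock was at about 28 s when I handed in.

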